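# Change over the boards in the ratchet soldering frame

### The job

The soldering frame still clamps the finished amplifier boards (finned heat sinks): lift the ratchet pawl by its knob until the drum has turned all the way back and the rail stands open, then let the pawl drop into the teeth again, and set the finished boards down flat in the black tray without dropping them. Lay all the transformer boards from the mat in the frame, flat on its ledges with their long side across from rail to rail, then swing the lever right to its stop to clamp them and let it return, so that the pawl holds the rail shut. Leave the tools and supplies on the bench where they are.

Things in the scene. Friction and masses are not known exactly. Their poses are not given: they have to be found in the camera images.
- frame: the soldering frame, an aluminium clamp for circuit boards fixed to the bench; base 215 x 290 mm. Origin: on the bench top under the frame; x runs from the near (moving) rail to the far (fixed) rail, y along the rails, z up. Boards lie flat side by side along y. Rail tops are 77 mm above the bench, end plates (y = +-148 mm) 58 mm; between them nothing stands higher
- bed (a point): fixed point on the frame, in the middle between the fully open rails (x = 0, y = 0 of the frame), 62 mm above the bench, level with the ledges on which the boards lie. Open, the gap between the rails is 83 mm (x = -41 to +42 mm) and a 70 mm board is borne by both ledges anywhere in it; room along the rails: y = -125 to +125 mm. Clamped boards have their middle at x = +10 mm
- near_rail (a point): middle of the moving rail's top edge. Its inner face is at frame x = -25 mm when the drum is wound (0) and draws back towards the robot 14 mm per radian that the drum turns back, to -41 mm, its ledge with it. The far rail is fixed; a sprung rubber strip on its inner face (x = +42 mm free, +45 mm clamped) pushes the boards towards this rail with 3 to 12 N
- drum (a joint): angle (rad) of the drum, the shaft that moves the near rail by rack and pinion, with a 16-tooth ratchet wheel, 72 mm across, at the frame's -y end. 0: wound, clamping 70 mm boards, held by the pawl. Grows as it turns back; a spring (0.3 N m) turns it back in about 1 s, to its stop at 1.15 (rail fully open), unless the pawl holds it (every 0.39 rad)
- pawl (a joint): angle (rad) of the ratchet pawl: 0 dropped fully into the teeth, grows as its free end is lifted, 0.7 at most; above 0.1 it is clear of the teeth. It stays up only while held: its weight and a light spring drop it
- pawl_knob (a point): centre of the pawl's black lifting knob, an upright cylinder 19 mm across, 26 mm high, above the ratchet wheel at the frame's -y end; 112 mm above the bench when down. It swings about pawl_hinge, axis along the frame's y: lifting moves it up and a little towards the robot (-x of the frame). Takes about 7 N to lift while the drum is loaded. The pawl's arm is 26 mm below the centre
- pawl_hinge (a point): centre of the pawl's pivot pin, fixed on the frame: with the pawl down, 53 mm from the knob's centre towards the frame's -x and 32 mm below it
- lever (a joint): angle (rad) of the winding lever at the frame's +y end: 0 at rest, leaning 37 degrees towards the robot; grows as it swings away from the robot (frame +x) to its stop at 1.28. A spring returns it when let go. Swung out it winds the drum, 1 rad for 1 rad, the pawl clicking over the teeth; at the stop the drum is at -0.10, then it settles to 0 on the pawl
- lever_grip (a point): centre of the lever's black cross grip, a round bar 40 mm long along the frame's y and 24 mm thick, 150 mm from the lever's axis; 165 mm above the bench at rest, 195 mm when upright. The lever's rod below it is 10 mm thick. Takes up to 6 N at the grip, to be pushed or pinched from above
- lever_hinge (a point): point on the lever's axis (along the frame's y) in the plane in which the grip swings; 45 mm above the bench
- tray: shallow black antistatic tray for finished boards, 245 x 190 mm outside (x, y), 26 mm high, walls and floor 4 mm thick; fixed. Origin: centre of its underside. It stands on one side of the frame and the mat on the other; the sides swap from start to start
- mat: flat grey-blue rubber bench mat, 270 x 200 x 3 mm (x, y, z), on which the transformer boards wait; fixed. Origin: centre of its underside
- amp1_mid (a point): finished amplifier board 1 (may be absent): board 70 x 56 x 3 mm (x, y, z), in its middle a finned aluminium heat sink 44 x 22 mm (x, y), top 39 mm above the underside; terminal block 13 mm high at x = -25 to -34 mm, parts 15 mm high at x = +23 to +33 mm. Point: on the heat sink's axis, 19.5 mm above the underside. 110 g. Starts clamped in the frame, x across the rails
- amp2_mid (a point): finished amplifier board 2 (may be absent): board 70 x 56 x 3 mm (x, y, z), in its middle a finned aluminium heat sink 44 x 22 mm (x, y), top 39 mm above the underside; terminal block 13 mm high at x = -25 to -34 mm, parts 15 mm high at x = +23 to +33 mm. Point: on the heat sink's axis, 19.5 mm above the underside. 110 g. Starts clamped in the frame, x across the rails
- amp3_mid (a point): finished amplifier board 3 (may be absent): board 70 x 56 x 3 mm (x, y, z), in its middle a finned aluminium heat sink 44 x 22 mm (x, y), top 39 mm above the underside; terminal block 13 mm high at x = -25 to -34 mm, parts 15 mm high at x = +23 to +33 mm. Point: on the heat sink's axis, 19.5 mm above the underside. 110 g. Starts clamped in the frame, x across the rails
- psu1_mid (a point): transformer board 1 (may be absent): board 70 x 56 x 3 mm (x, y, z), in its middle a transformer 34 x 24 mm (x, y), copper winding in a dark core, top 39 mm above the underside; terminal block 13 mm high at x = -25 to -34 mm. Point: on the transformer's axis, 19.5 mm above the underside. 110 to 210 g. Starts on the mat. In the frame its 70 mm side goes across, either way round
- psu2_mid (a point): transformer board 2 (may be absent): board 70 x 56 x 3 mm (x, y, z), in its middle a transformer 34 x 24 mm (x, y), copper winding in a dark core, top 39 mm above the underside; terminal block 13 mm high at x = -25 to -34 mm. Point: on the transformer's axis, 19.5 mm above the underside. 110 to 210 g. Starts on the mat. In the frame its 70 mm side goes across, either way round
- psu3_mid (a point): transformer board 3 (may be absent): board 70 x 56 x 3 mm (x, y, z), in its middle a transformer 34 x 24 mm (x, y), copper winding in a dark core, top 39 mm above the underside; terminal block 13 mm high at x = -25 to -34 mm. Point: on the transformer's axis, 19.5 mm above the underside. 110 to 210 g. Starts on the mat. In the frame its 70 mm side goes across, either way round
- spool: solder reel 52 mm across, 42 mm high, standing behind the frame; loose, to be left where it is. Origin: its underside
- screwdriver: screwdriver 150 mm long, lying in front of the frame; loose, to be left where it is. Origin: its underside
- flux: small flux bottle, 36 mm across, 75 mm high; loose, to be left where it is. Origin: its underside
- tape: roll of yellow tape lying flat, 60 mm across; loose, to be left where it is. Origin: its underside
- cutters: side cutters lying in front of the frame; loose, to be left where it is. Origin: its underside
- cleaner: round tip cleaner with brass wool, 68 mm across, 40 mm high; loose, to be left where it is. Origin: its underside
Not all that is in view belongs to the job. Leave any blue look-alike of the part that bears amp3_mid alone.

How it is judged:
By the outcome, as a careful person would: the job done as asked, in the order asked, and still so for the second after the job is handed in, with the robot touching nothing.
Of amp1, amp2, amp3 only 2 to 3 are there at a start; the rules pass over those that are not, and their reading is None.
Of psu1, psu2, psu3 only 2 to 3 are there at a start; the rules pass over those that are not, and their reading is None.
At some moment in a run one of psu1, psu2, psu3 may be knocked a few centimetres aside while the robot is not near it.
It also fails if it takes over 210 s, if anything falls off the work surface, if the arm or the gripper's body presses on something with over 40 N, if the wrist force passes 120 N, or if a joint passes its speed limit or range.

### The arm

A 6-joint arm with a two-finger parallel gripper is mounted at the origin on the work surface. World frame = base frame: x ahead of the robot, y to its left, z up, the work surface at z = 0. Lengths are in m, angles in degrees, forces in N, time in s.
With the tool pointing down it reaches from about 0.325 to 0.9 m from the base axis. Payload 6.1 kg.
Tool frame: the origin (TCP) lies at the very end of the fingers, on their centre line; the grasp point (between the pads) lies 19 mm behind it; x points along the fingers, z is the direction in which the jaws open and shut, and the axes are right-handed (so a half turn about x gives the same grasp; the last joint's range is limited). The gripper opens to 85 mm and grips with 20 to 120 N. Pads are 22 mm wide; open, the fingers measure 114 mm over their backs; the gripper's body (76 mm by 85 mm) begins 54 mm behind the grasp point. The pads swing forward as they close: fully open they stand 13 mm farther back than shut.
Start: joints at [-79.761, 12.628, 87.462, -0, 79.91, -7.225], TCP at [0.188, -0.596, 0.231] pointing down, gripper open.
Joint ranges: [-170.65, 170.65], [-52.31, 119.04], [5.05, 147.46], [-71.25, 251.25], [11.57, 151.72], [-153.62, 153.62]. Speed limits (degrees/s): [147.25, 147.25, 172.46, 180, 180, 180].

### API

Orientations are given as [roll, pitch, yaw] about the fixed x, y, z axes, in that order (R = Rz(yaw) Ry(pitch) Rx(roll)).
In Python, from bench import r gives the robot as it stands.
- The arm moves only by the tool carry_out, never from a script. Its argument "increments" is a list of rows, each a list of 2 entries, a list of its own where there are three numbers: the shift along the tool's x, y, z in m, then the turn about the tool's x in rad. In form: [[[x, y, z], roll], ...]. A call has 1 to 8 rows; each row shifts and turns the commanded pose from where the row before left it, along the tool's axes as they then stand; what a row does not reach is not made up. A row lasts 1/10 s, in which the tool goes at most 50 mm and 8.59 degrees, less where a joint would pass 70% of its speed; a pose out of reach is approached as far as the arm can. A call with a gripper value outside its range is refused whole. "claw" is the finger opening in m, from 0 to 0.0854, set as the call begins (left out, the last holds). The fingers move at their own pace and stop on an object; "squeeze" is the grip in N (left out, the last holds). Time passes only in rows, so rows that do not move let the fingers close. It gives the time, the measured TCP pose, the force and the opening at its end, in the units of the state.
- r.sense(): the state, without advancing time (a new reading comes with each control period).
- r.capture(name): name is "side" or "top" or "wrist"; returns (picture, depth): 480x640x3 uint8, red, green, blue; 480x640 float32, m along the optical axis (not along the pixel's ray), 0 where there is no reading.
- r.calibration(name): a dict with "camera_matrix" (3x3 intrinsics, pixels), "k1" (the pictures are not rectified: a ray, as slopes to the right and down, at radius r is drawn at 1 + k1 r^2 times it, then the intrinsics apply), "pose" (4x4, takes a point from camera to world coordinates); the wrist camera has in their place "hand_eye" (4x4, takes a point from camera to tool coordinates, whose origin is the TCP and whose axes are the tool frame's). Camera axes: x right, y down, z forward; pixel columns grow to the right and rows downward; lengths in m; the calibration is good to about 2 mm. A picture is of the moment at which its call begins: read the wrist's pose just before it. calibration takes no time and is no camera call.
- r.close_job(): hands the job in, once; it reports no verdict.
The state is a dict: "time_s": time; "q": joint angles; "qvel": joint speeds; "effort": joint torques, N m; "tool_pos": TCP position; "tool_rot": TCP orientation; "force": force on the tool from outside, world axes, zero at the start; "moment": the same for the moment, N m; "opening": finger opening in m.
Only numpy, scipy, OpenCV 4.12 (cv2) and the standard library are available. Lean on these libraries where they do the work, as an engineer would, in place of code of your own. Each camera call takes 0.05 s, during which the arm holds its last target.

## Working session

There is one attempt and no reset: what is moved stays moved. The work goes in short steps, Python scripts to look and compute and a tool call to move; the robot and the scene stay as the last step left them, time stands still between calls to the robot, and variables do not carry over. Pictures are saved under pics/ and viewed, and the job is handed in when it is done.

Besides the shell and the picture viewer there is one more tool, called after ">>>" as name(argument=value, ...), one argument or row to a line, values as JSON. carry_out: Moves the arm, as the interface text tells. Its arguments: {"type":"object","properties":{"increments":{"type":"array"},"claw":{"type":"number"},"squeeze":{"type":"number"}},"required":["increments"]}

```bash
ls -la; mkdir -p pics
python3 - <<'E'
from bench import r
import cv2,numpy as np
print(r.sense())
for n in ("top","side","wrist"):
    c=r.calibration(n); print(n,{k:np.round(v,4).tolist() if not np.isscalar(v) else v for k,v in c.items()})
for n in ("top","side"):
    p,d=r.capture(n); np.savez(f"{n}0.npz",p=p,d=d); cv2.imwrite(f"pics/{n}0.png",p[:,:,::-1]); print(n,(d>0).mean())
E
```

```text
total 12
drwxr-xr-x  3 agent agent 4096 Dec  7 13:57 .
drwxr-xr-x 23 root  root  4096 Dec  7 13:57 ..
drwxr-xr-x  2 agent agent 4096 Dec  7 13:57 pics
{'time_s': 0.0, 'q': array([-7.97613099e+01,  1.26763418e+01,  8.75266587e+01,  2.12996803e-04,
        7.99100655e+01, -7.22347177e+00]), 'qvel': array([-0.06600098, -0.01290391, -0.0101055 , -0.06891946,  0.00941693,
        0.02292586]), 'effort': array([-2.50456003e-03, -4.96911192e+01, -3.89396346e+01, -5.54788403e-04,
        1.13724230e-02,  1.23909587e-05]), 'tool_pos': array([ 0.18745119, -0.5955858 ,  0.23017909]), 'tool_rot': array([172.67029983,  89.88693377, 100.13242419]), 'force': array([ 0.88498016, -0.48889747, -0.47419633]), 'moment': array([ 0.01525603, -0.02494425, -0.05733277]), 'opening': 0.0852783162851298}
top {'camera_matrix': [[537.143, 0.0, 312.6077], [0.0, 537.143, 242.6248], [0.0, 0.0, 1.0]], 'k1': -0.04650908098165385, 'pose': [[0.0038, -0.9971, 0.0754, 0.4685], [-1.0, -0.0035, 0.0036, -0.0082], [-0.0034, -0.0754, -0.9972, 1.1737], [0.0, 0.0, 0.0, 1.0]]}
side {'camera_matrix': [[435.8221, 0.0, 318.8372], [0.0, 435.8221, 232.4842], [0.0, 0.0, 1.0]], 'k1': 0.0005606268964113479, 'pose': [[-0.8929, -0.3062, 0.3302, 0.232], [-0.4503, 0.5964, -0.6645, 0.6103], [0.0065, -0.7419, -0.6704, 0.7214], [0.0, 0.0, 0.0, 1.0]]}
wrist {'camera_matrix': [[412.1193, 0.0, 321.5847], [0.0, 412.1193, 238.0895], [0.0, 0.0, 1.0]], 'k1': -0.042362370600333356, 'hand_eye': [[0.0004, -0.2902, 0.957, -0.1429], [0.0007, -0.957, -0.2902, 0.0742], [1.0, 0.0008, -0.0002, 0.0001], [0.0, 0.0, 0.0, 1.0]]}
top 0.996123046875
side 0.9959407552083334
```

View pics/top0.png

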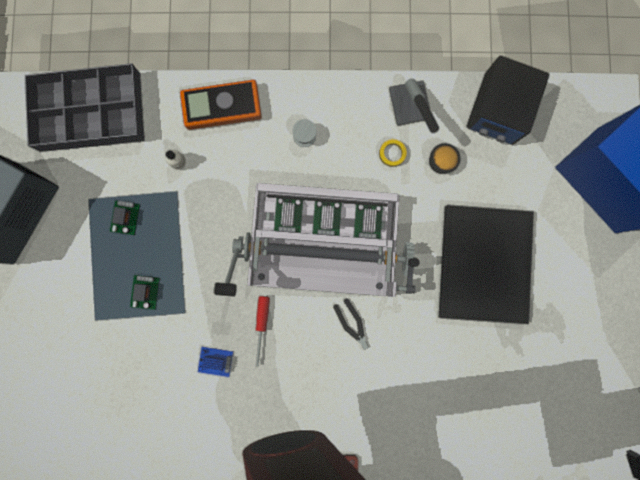

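View pics/side0.png

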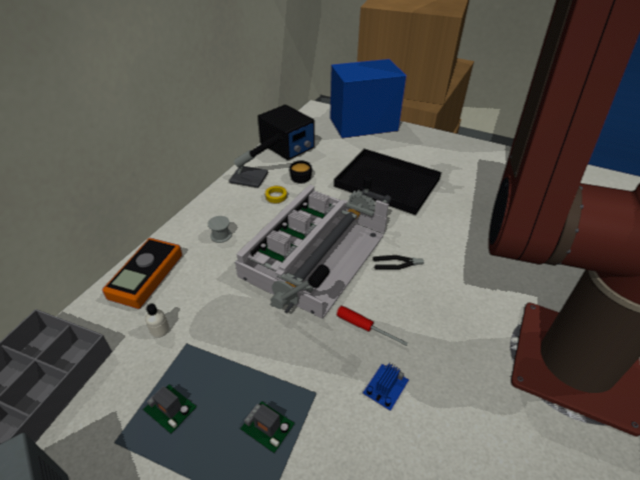

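```bash
cat > h.py <<'E'
from bench import r
import cv2,numpy as np
from scipy.spatial.transform import Rotation as R
def Rt(e): return R.from_euler('xyz',e,degrees=True).as_matrix()
def toolT(s=None):
    s=s or r.sense(); T=np.eye(4); T[:3,:3]=Rt(s['tool_rot']); T[:3,3]=s['tool_pos']; return T
def pose(n,s=None):
    c=r.calibration(n)
    return np.array(c['pose']) if 'pose' in c else toolT(s)@np.array(c['hand_eye'])
def rays(n,uv):
    c=r.calibration(n); K=np.array(c['camera_matrix']); uv=np.asarray(uv,float).reshape(-1,2)
    d=(uv-K[:2,2])/[K[0,0],K[1,1]]; k=c['k1']; x=d.copy()
    for _ in range(10): x=d/(1+k*(x**2).sum(1,keepdims=True))
    return np.c_[x,np.ones(len(x))]
def plane(n,uv,z,P=None):
    P=pose(n) if P is None else P; d=rays(n,uv)@P[:3,:3].T; o=P[:3,3]
    return o+d*((z-o[2])/d[:,2])[:,None]
def proj(n,X,P=None):
    P=pose(n) if P is None else P; c=r.calibration(n); K=np.array(c['camera_matrix'])
    X=(np.asarray(X,float).reshape(-1,3)-P[:3,3])@P[:3,:3]; x=X[:,:2]/X[:,2:]
    x=x*(1+c['k1']*(x**2).sum(1,keepdims=True)); return x*[K[0,0],K[1,1]]+K[:2,2]
def cloud(n,d,P=None):
    P=pose(n) if P is None else P
    v,u=np.mgrid[:480,:640]; rr=rays(n,np.c_[u.ravel(),v.ravel()])*d.reshape(-1,1)
    return (rr@P[:3,:3].T+P[:3,3]).reshape(480,640,3)
def load(n,f):
    z=np.load(f); return z['p'],z['d']
def shot(n,name):
    s=r.sense(); P=pose(n,s); p,d=r.capture(n); np.savez(name+'.npz',p=p,d=d,P=P); cv2.imwrite(f'pics/{name}.png',p[:,:,::-1]); return p,d,P
E
python3 - <<'E'
from h import *
p,d=load('top','top0.npz')
W=cloud('top',d); np.save('W0.npy',W)
c=p[170:310,200:450]; cv2.imwrite('pics/f0.png',cv2.resize(c,(800,448),interpolation=cv2.INTER_CUBIC)[:,:,::-1])
for uv in [(300,300),(600,300),(480,260),(140,260),(120,200),(225,290),(411,262)]: print(uv,W[uv[1],uv[0]])
E
```

```text
(300, 300) [0.432004   0.02298245 0.00057518]
(600, 300) [ 0.4328014  -0.63766059 -0.00130289]
(480, 260) [ 0.52021968 -0.37065443  0.00213038]
(140, 260) [0.51749158 0.37484257 0.00196835]
(120, 200) [0.65011086 0.42292784 0.00366353]
(225, 290) [0.45530344 0.15700486 0.17914824]
(411, 262) [ 0.51044679 -0.19664991  0.12620852]
```

View pics/f0.png

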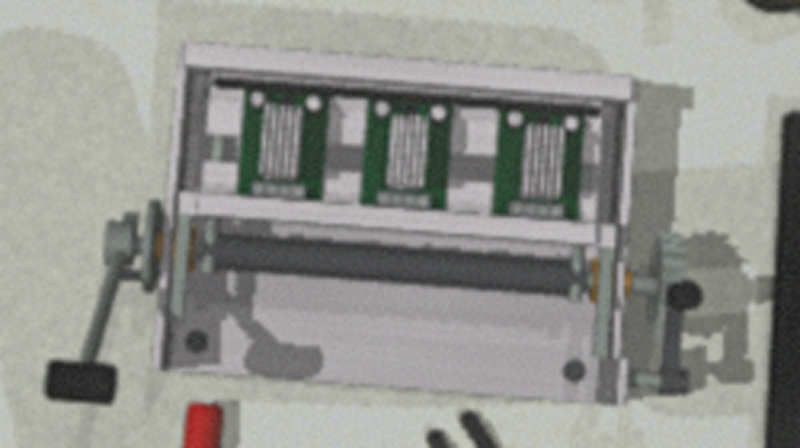

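Run:
```python
from h import *
p,d=load('top','top0.npz'); W=np.load('W0.npy'); P=pose('top')
hsv=cv2.cvtColor(p,cv2.COLOR_RGB2HSV)
# rails: bright px with z~.077
v,u=np.mgrid[:480,:640]
m=(abs(W[...,2]-.077)<.006)&(hsv[...,2]>120)&(hsv[...,1]<60)&(u>250)&(u<410)&(v>175)&(v<300)
n,l,st,ce=cv2.connectedComponentsWithStats(m.astype(np.uint8))
for i in range(1,n):
    if st[i,4]<100: continue
    vv,uu=np.nonzero(l==i); X=plane('top',np.c_[uu,vv],.077)
    c,(a,b),t=cv2.minAreaRect((X[:,:2]*1000).astype(np.float32)); print('rail',st[i],c,a,b,t, cv2.fitLine((X[:,:2]*1000).astype(np.float32),cv2.DIST_L2,0,.01,.01).ravel(), np.median(W[l==i][:,2]))
# green boards
g=((hsv[...,0]>55)&(hsv[...,0]<90)&(hsv[...,1]>90)).astype(np.uint8)
g=cv2.morphologyEx(g,cv2.MORPH_CLOSE,np.ones((9,9)))
n,l,st,ce=cv2.connectedComponentsWithStats(g)
for i in range(1,n):
    if st[i,4]<80: continue
    vv,uu=np.nonzero(l==i); z=.065 if ce[i,0]>200 else .006
    X=plane('top',np.c_[uu,vv],z); c,s,t=cv2.minAreaRect((X[:,:2]*1000).astype(np.float32)); print('green',st[i],np.round(ce[i]),np.round(c,1),np.round(s,1),t)
# dark things
k=(hsv[...,2]<60)
def blob(u0,u1,v0,v1,z,thr=60):
    mm=np.zeros_like(g); mm[v0:v1,u0:u1]=(hsv[...,2]<thr)[v0:v1,u0:u1]
    n,l,st,ce=cv2.connectedComponentsWithStats(mm); i=1+np.argmax(st[1:,4]); vv,uu=np.nonzero(l==i)
    X=plane('top',np.c_[uu,vv],z); c,s,t=cv2.minAreaRect((X[:,:2]*1000).astype(np.float32)); return st[i],np.round(c,1),np.round(s,1),t,np.median(W[l==i][:,2])
print('grip',blob(210,240,278,300,.165)); print('knob',blob(405,422,255,269,.125)); print('tray',blob(430,545,195,335,.015,75))
b=((hsv[...,0]>95)&(hsv[...,0]<112)&(hsv[...,1]>60)&(u<190)&(u>80)&(v>180)&(v<330)).astype(np.uint8)
print(hsv[260,160])
```

```text
rail [ 257  183  141   19 1114] (656.6162109375, -33.66340637207031) 289.8429870605469 17.036479949951172 85.75056457519531 [ 7.4097566e-02  9.9725097e-01  6.5679480e+02 -3.3976868e+01] 0.0779274716052829
rail [256 230 137  17 904] (560.8966064453125, -27.015869140625) 279.82513427734375 14.668405532836914 85.74701690673828 [ 7.4715853e-02  9.9720484e-01  5.6100616e+02 -2.6275949e+01] 0.07790305863074898
green [110 201  30  34 433] [127. 221.] [610.3 411.2] [56.3 68.7] 82.13850402832031
green [313 201   8  32 147] [317. 218.] [606.4 -13.5] [12.3 65.1] 85.66038513183594
green [275 202   6  28 118] [278. 216.] [608.7  69. ] [56.5 10.4] 0.49199023842811584
green [355 208   7  28 141] [358. 222.] [596.7 -98.3] [12.5 56.4] 89.80708312988281
green [130 275  30  35 470] [146. 294.] [447.6 362.5] [57.2 69.8] 83.6249008178711
grip (array([215, 283,  21,  13, 223], dtype=int32), array([457.8, 159.4]), array([38. , 21.8]), 85.1488265991211, np.float64(0.1763668978833881))
knob (array([409, 258,  10,   9,  67], dtype=int32), array([ 510.5, -201.5]), array([14.7, 18.6]), 14.147634506225586, np.float64(0.12533942324062752))
tray (array([  439,   205,    94,   119, 10024], dtype=int32), array([ 511.8, -379.7]), array([196.5, 244.1]), 86.22830200195312, np.float64(0.00541833070503539))
[101  60  93]
```

Run:
```python
from h import *
T=toolT(); print(np.round(T,4))
fx=np.array([.9972,-.0745]); fy=np.array([.0745,.9972]); o=np.array([.5931,-.0294])
W=np.load('W0.npy'); P=pose('top')
for n,f in dict(knob=(-.0695,-.178,.112),amp=(.01,.085,.1)).items():
    w=o+f[0]*fx+f[1]*fy; print(n,w)
# jaw yaw now vs fy
tz=T[:2,2]; print('jaw ang',np.degrees(np.arctan2(tz[1],tz[0])),'fy',np.degrees(np.arctan2(fy[1],fy[0])))
import sys
c=load('top','top0.npz')[0][235:305,380:440]; cv2.imwrite('pics/k0.png',cv2.resize(c,(600,700)[:2],interpolation=cv2.INTER_CUBIC)[:599,:,::-1])
s=load('side','side0.npz')[0][180:320,230:400]; cv2.imwrite('pics/s0.png',cv2.resize(s,(728,600),interpolation=cv2.INTER_CUBIC)[:,:,::-1])
```

```text
[[-3.000e-04  9.539e-01  3.001e-01  1.875e-01]
 [ 1.800e-03  3.001e-01 -9.539e-01 -5.956e-01]
 [-1.000e+00  2.000e-04 -1.800e-03  2.303e-01]
 [ 0.000e+00  0.000e+00  0.000e+00  1.000e+00]]
knob [ 0.5105336  -0.20172385]
amp [0.6094045 0.054617 ]
jaw ang -72.53785726251327 fy 85.72741625905039
```

View pics/s0.png

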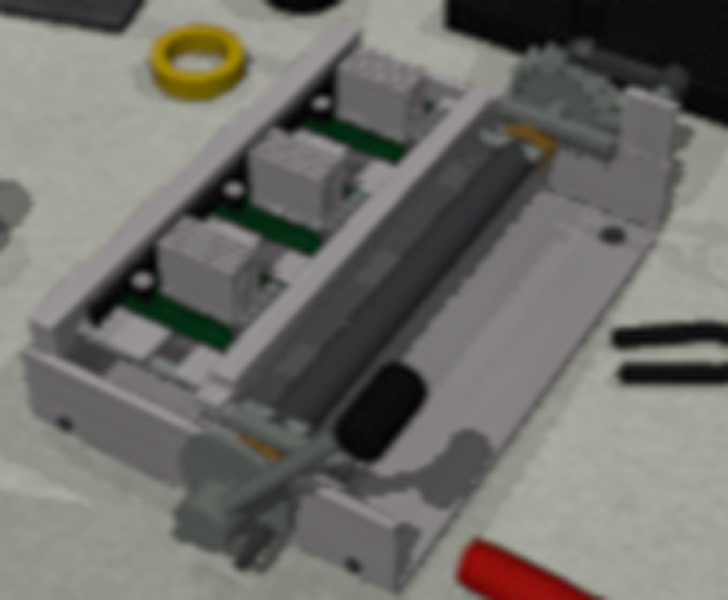

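View pics/k0.png

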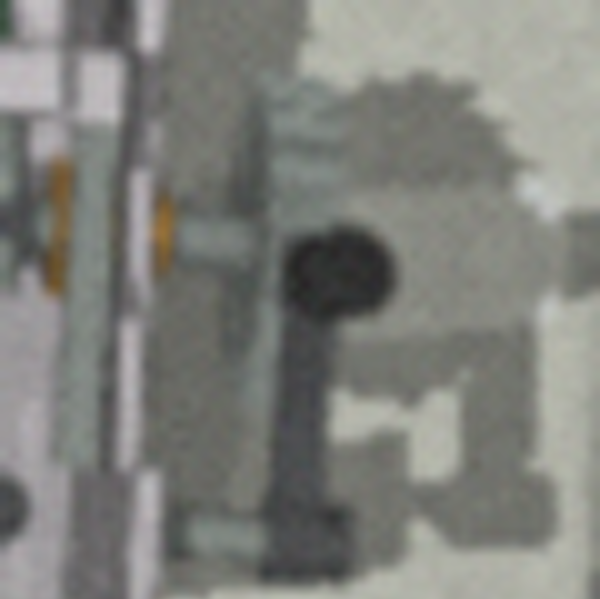

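>>> carry_out(
  increments=[
    [[0,0,0],0.1263],
    [[0,0,0],0.1263],
    [[0,0,0],0.1263],
    [[0,0.0244,-0.0347],0],
    [[0,0.0244,-0.0347],0],
    [[0,0.0244,-0.0347],0],
    [[0,0.0244,-0.0347],0],
    [[0,0.0244,-0.0347],0],
  ],
  claw=0.0854,
  squeeze=40,
)

```text
time_s: 0.9
tool_pos: [0.3227, -0.4305, 0.2308]
tool_rot: [-154.8, 90.0, 110.9]
force: [0.3, 0.3, -0.1]
opening: 0.0855
```

>>> carry_out(
  increments=[
    [[0,0.0244,-0.0347],0],
    [[0,0.0244,-0.0347],0],
    [[0,0.0244,-0.0347],0],
    [[0,0.0244,-0.0347],0],
    [[0,0.0,0],0],
    [[0,0,0],0],
  ],
)

```text
time_s: 1.5
tool_pos: [0.4299, -0.3001, 0.2309]
tool_rot: [-96.0, 90.0, 169.9]
force: [-1.0, -0.6, 0.1]
opening: 0.0853
```

```bash
cat >> h.py <<'E'
YAW=-4.27
def go(x,y,z,yaw=YAW,s=None):
    "print roll first, then tool-axis shift in axes after the roll"
    T=toolT(s); ty=T[:2,1]; cur=np.degrees(np.arctan2(ty[1],ty[0])); dy=(yaw-cur+90)%180-90
    a=np.radians(cur+dy); d=np.array([x,y,z])-T[:3,3]
    u=np.array([np.cos(a),np.sin(a)]); w=np.array([np.sin(a),-np.cos(a)])
    print('roll %.3f rad  shift x %.1f y %.1f z %.1f mm'%(-np.radians(dy),-d[2]*1e3,d[:2]@u*1e3,d[:2]@w*1e3))
O=np.array([.5931,-.0294]); FX=np.array([.9972,-.0745]); FY=np.array([.0745,.9972])
def f2w(x,y): return O+x*FX+y*FY
def w2f(p): d=np.asarray(p)[:2]-O; return np.array([d@FX,d@FY])
E
python3 - <<'E'
from h import *
s=r.sense(); print(s['time_s'],s['tool_pos'],toolT(s).round(3)[:3,:3].tolist(),s['q'].round(0))
p,d,P=shot('wrist','w1')
go(.5105,-.2015,.15)
E
```

```text
1.5 [ 0.42994849 -0.30014251  0.23094735] [[-0.001, 0.997, -0.071], [0.0, -0.071, -0.997], [-1.0, -0.001, -0.0]] [-44.  -1. 102.  -0.  79.  51.]
roll 0.001 rad  shift x 81.0 y 73.4 z -105.2 mm
```

View pics/w1.png

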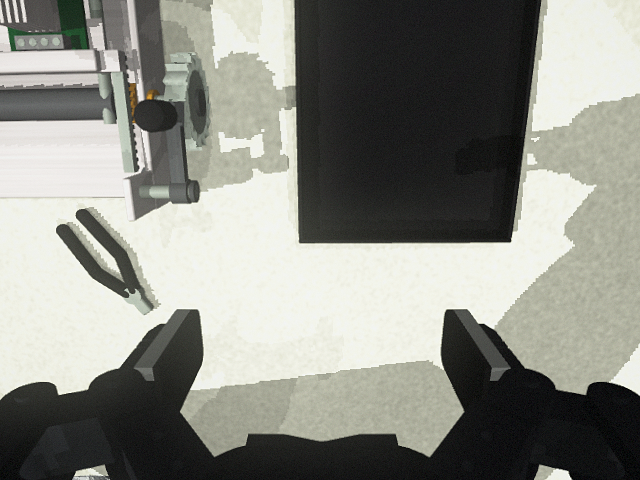

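Run:
```python
from h import *
z=np.load('w1.npz'); P=z['P']; p=z['p']
g=(p.max(2)<45).astype(np.uint8)[90:140,130:180]
W=cloud('wrist',z['d'],P)
print(plane('wrist',[(155,108),(155,116)],.125,P), W[104:112,150:160].reshape(-1,3).mean(0))
M=(W[...,2]>.118)&(W[...,2]<.13); M[:,250:]=0; M[200:]=0
print(M.sum(), W[M].mean(0), W[M].min(0),W[M].max(0))
# tray walls
```

```text
[[ 0.5143634  -0.20887958  0.125     ]
 [ 0.50991235 -0.20807918  0.125     ]] [ 0.51462818 -0.20895371  0.12581627]
937 [ 0.51044373 -0.20579953  0.1251243 ] [ 0.5009457  -0.21398284  0.11803932] [ 0.51985854 -0.1954355   0.12815707]
```

>>> carry_out(
  increments=[
    [[0.004,0.0105,-0.0147],0],
    [[0.004,0.0105,-0.0147],0],
    [[0.004,0.0105,-0.0147],0],
    [[0.004,0.0105,-0.0147],0],
    [[0.004,0.0105,-0.0147],0],
    [[0.004,0.0105,-0.0147],0],
    [[0.004,0.0105,-0.0147],0],
    [[0,0,0],0],
  ],
  claw=0.06,
)

```text
time_s: 2.35
tool_pos: [0.5104, -0.2038, 0.2024]
tool_rot: [-126.1, 89.9, 139.6]
force: [-0.1, -0.4, -0.4]
opening: 0.0601
```

Run:
```python
from h import *
s=r.sense(); print(s['time_s'],s['tool_pos'],toolT(s).round(3)[:3,:3].tolist())
p,d,P=shot('wrist','w2'); W=cloud('wrist',d,P); 
M=(W[...,2]>.118)&(W[...,2]<.130)&(W[...,0]>.48)&(W[...,0]<.54)&(W[...,1]<-.18)&(W[...,1]>-.23)
print(M.sum(), W[M].mean(0), W[M].min(0),W[M].max(0)); vv,uu=np.nonzero(M); print(uu.min(),uu.max(),vv.min(),vv.max())
go(.5105,-.2035,.100)
```

```text
2.35 [ 0.51043158 -0.20379824  0.20237517] [[-0.001, 0.997, -0.074], [0.001, -0.074, -0.997], [-1.0, -0.001, -0.001]]
882 [ 0.51166843 -0.20422916  0.12522135] [ 0.50117155 -0.2135688   0.11801495] [ 0.51998958 -0.19471136  0.12804833]
306 339 231 265
roll 0.000 rad  shift x 102.7 y 0.4 z -1.1 mm
```

View pics/w2.png

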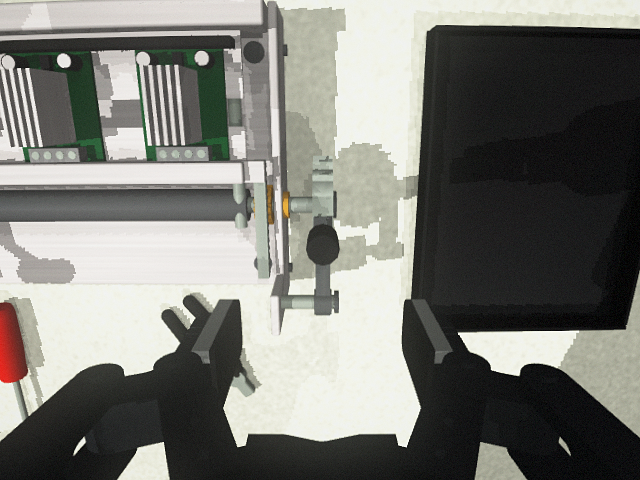

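>>> carry_out(
  increments=[
    [[0.02,0,0],0],
    [[0.02,0,0],0],
    [[0.02,0,0],0],
    [[0.02,0,0],0],
    [[0.015,0,0],0],
    [[0.009,0,0],0],
    [[0,0,0],0],
  ],
  claw=0.05,
)

```text
time_s: 3.1
tool_pos: [0.5095, -0.2041, 0.098]
tool_rot: [-111.4, 89.9, 154.3]
force: [0.3, 0.8, 0.1]
opening: 0.05
```

>>> carry_out(
  increments=[
    [[0,0,0],0],
    [[0,0,0],0],
    [[0,0,0],0],
    [[0,0,0],0],
    [[0,0,0],0],
    [[0,0,0],0],
  ],
  claw=0.005,
  squeeze=50,
)

```text
time_s: 3.7
tool_pos: [0.5114, -0.2043, 0.1006]
tool_rot: [58.8, 89.9, -35.5]
force: [-1.2, -0.5, 6.4]
opening: 0.0172
```

>>> carry_out(
  increments=[
    [[-0.003,-0.002,0],0],
    [[-0.003,-0.0021,0],0],
    [[-0.0028,-0.0024,0],0],
    [[-0.0027,-0.0024,0],0],
    [[-0.0024,-0.0026,0],0],
    [[-0.0024,-0.0027,0],0],
    [[0,0,0],0],
    [[0,0,0],0],
  ],
)

```text
time_s: 4.5
tool_pos: [0.4949, -0.2029, 0.1146]
tool_rot: [-89.9, 89.8, 175.8]
force: [-1.9, -4.4, -8.5]
opening: 0.0174
```

Run:
```python
from h import *
s=r.sense(); print(s['time_s'],s['tool_pos'],s['force'])
p,d,P=shot('top','t1'); cv2.imwrite('pics/t1c.png',cv2.resize(p[170:310,200:450],(800,448),interpolation=cv2.INTER_CUBIC)[:,:,::-1])
```

```text
4.5 [ 0.49485689 -0.20289097  0.11458229] [-1.91977916 -4.44797702 -8.47293722]
```

View pics/t1c.png

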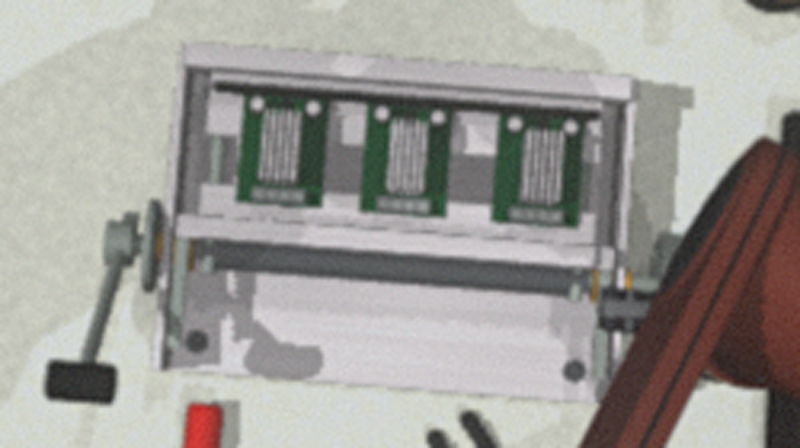

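>>> carry_out(
  increments=[
    [[0,0,0],0],
    [[0,0,0],0],
    [[0,0,0],0],
    [[0,0,0],0],
    [[0,0,0],0],
    [[0,0,0],0],
    [[0,0,0],0],
    [[0,0,0],0],
  ],
)

```text
time_s: 5.35
tool_pos: [0.4949, -0.2029, 0.1145]
tool_rot: [-91.5, 89.8, 174.3]
force: [-0.9, -4.6, -8.8]
opening: 0.0174
```

```bash
cat > rail.py <<'E'
from h import *
p,d,P=shot('top','trail'); W=cloud('top',d); hsv=cv2.cvtColor(p,cv2.COLOR_RGB2HSV)
v,u=np.mgrid[:480,:640]
m=(abs(W[...,2]-.077)<.006)&(hsv[...,2]>120)&(hsv[...,1]<60)&(u>250)&(u<410)&(v>175)&(v<300)
n,l,st,ce=cv2.connectedComponentsWithStats(m.astype(np.uint8))
for i in range(1,n):
    if st[i,4]<100: continue
    vv,uu=np.nonzero(l==i); X=plane('top',np.c_[uu,vv],.077); print(st[i],np.round([w2f(x) for x in X],4).mean(0))
E
python3 rail.py
python3 - <<'E'
from h import *
p=np.load('trail.npz')['p']; cv2.imwrite('pics/t2c.png',cv2.resize(p[170:310,200:450],(800,448),interpolation=cv2.INTER_CUBIC)[:,:,::-1])
E
```

```text
[ 257  183  141   19 1115] [ 0.0638539  -0.00038816]
[255 238 137  17 910] [-0.04802835  0.00147956]
```

View pics/t2c.png

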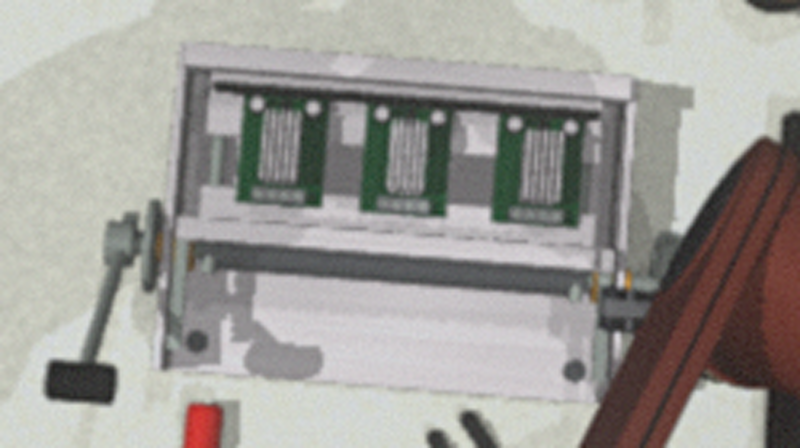

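>>> carry_out(
  increments=[
    [[0.0024,0.0027,0],0],
    [[0.0024,0.0026,0],0],
    [[0.0027,0.0024,0],0],
    [[0.0028,0.0024,0],0],
    [[0.003,0.0021,0],0],
    [[0.003,0.002,0],0],
    [[0,0,0],0],
    [[0,0,0],0],
  ],
)

```text
time_s: 6.2
tool_pos: [0.5109, -0.2042, 0.1019]
tool_rot: [18.3, 90.0, -76.0]
force: [-9.6, 0.5, 17.9]
opening: 0.0174
```

>>> carry_out(
  increments=[
    [[0,0,0],0],
    [[0,0,0],0],
    [[0,0,0],0],
    [[-0.02,0,0],0],
    [[-0.03,0,0],0],
    [[-0.03,0,0],0],
    [[-0.02,0,0],0],
    [[0,0,0],0],
  ],
  claw=0.05,
)

```text
time_s: 7.0
tool_pos: [0.5126, -0.2046, 0.2027]
tool_rot: [67.9, 89.7, -26.3]
force: [-0.1, -0.3, 0.1]
opening: 0.0504
```

Run:
```python
from h import *
s=r.sense(); print(s['time_s'],s['tool_pos'],s['force'])
p,d,P=shot('wrist','w3'); W=cloud('wrist',d,P); 
M=(W[...,2]>.108)&(W[...,2]<.140)&(W[...,0]>.48)&(W[...,0]<.54)&(W[...,1]<-.18)&(W[...,1]>-.23)
print(M.sum(), W[M].mean(0), W[M].min(0),W[M].max(0))
g=f2w(-.010,-.075);
```

```text
7.0 [ 0.51255668 -0.20459856  0.20265284] [-0.1079719  -0.33746014  0.11724638]
1019 [ 0.51253445 -0.2043155   0.1235093 ] [ 0.50168471 -0.21361502  0.10805372] [ 0.5200839  -0.19480099  0.12799713]
```

View pics/w3.png

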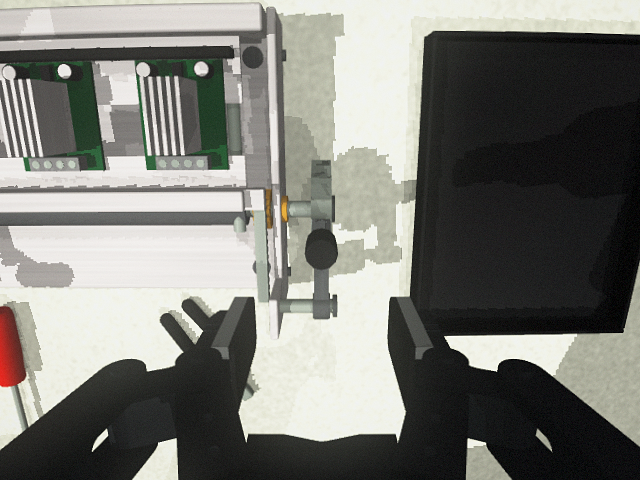

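Run:
```python
from h import *
z=np.load('trail.npz'); W=cloud('top',z['d'])
M=((abs(W[...,2]-.101)<.006)).astype(np.uint8); M[:,:265]=0; M[:,395:]=0; M[:190]=0; M[250:]=0
n,l,st,ce=cv2.connectedComponentsWithStats(M)
for i in range(1,n):
    if st[i,4]<50: continue
    X=W[l==i]; vv,uu=np.nonzero(l==i); X=plane('top',np.c_[uu,vv],.101); c,s,t=cv2.minAreaRect((X[:,:2]*1000).astype(np.float32)); print(ce[i],c,s,t,w2f(np.array(c)/1000)*1000)
    last=c
go(last[0]/1000,last[1]/1000,.20)
```

```text
[283.17241379 214.72413793] (606.1294555664062, 54.91537094116211) (7.411069869995117, 42.992794036865234) 86.11341857910156 [ 6.71147796 85.04998234]
[369.40764331 220.78980892] (593.5079345703125, -117.89534759521484) (22.629077911376953, 44.20891571044922) 85.72766876220703 [  6.99969575 -88.2171695 ]
roll 0.001 rad  shift x 0.4 y 75.4 z -92.0 mm
```

>>> carry_out(
  increments=[
    [[0,0.0125,-0.0153],0],
    [[0,0.0125,-0.0153],0],
    [[0,0.0125,-0.0153],0],
    [[0,0.0125,-0.0153],0],
    [[0,0.0125,-0.0153],0],
    [[0,0.0125,-0.0153],0],
    [[0,0,0],0],
    [[0,0,0],0],
  ],
)

```text
time_s: 7.85
tool_pos: [0.5912, -0.1174, 0.1973]
tool_rot: [-100.1, 89.8, 165.7]
force: [0.1, 0.3, 0.4]
opening: 0.0499
```

```bash
cat > sinks.py <<'E'
import sys
from h import *
def tops(ztop,tol=.004,name='w',box=None):
    s=r.sense(); print(s['time_s'],s['tool_pos'].round(4),'F',s['force'].round(1))
    p,d,P=shot('wrist',name); W=cloud('wrist',d,P)
    M=((abs(W[...,2]-ztop)<tol)).astype(np.uint8); M[300:]=0
    M=cv2.morphologyEx(M,cv2.MORPH_CLOSE,np.ones((9,9)))
    n,l,st,ce=cv2.connectedComponentsWithStats(M); out=[]
    for i in range(1,n):
        if st[i,4]<300: continue
        vv,uu=np.nonzero(l==i); X=plane('wrist',np.c_[uu,vv],ztop,P); c,sz,t=cv2.minAreaRect((X[:,:2]*1000).astype(np.float32))
        b=cv2.boxPoints((c,sz,t)); e=b[1]-b[0]; e2=b[2]-b[1]; e=e if np.hypot(*e)>np.hypot(*e2) else e2
        yaw=(np.degrees(np.arctan2(e[1],e[0]))+90)%180-90
        print('px',ce[i].round(),'world',np.round(c,1),'size',np.round(sz,1),'long yaw',round(yaw,1),'frame',(w2f(np.array(c)/1000)*1000).round(1)); out.append((c,yaw))
    return out
E
python3 - <<'E'
from sinks import *
o=tops(.101,name='w4')
go(.5935,-.1179,.073)
E
```

```text
7.85 [ 0.5912 -0.1174  0.1973] F [0.1 0.3 0.4]
px [ 57. 235.] world [605.4  45.5] size [25.8 44.6] long yaw -4.3 frame [ 6.6 75.7]
px [184. 235.] world [599.7 -34.1] size [24.  43.9] long yaw -4.0 frame [ 6.9 -4.2]
px [324. 236.] world [ 593.2 -118.8] size [21.8 44.5] long yaw -4.7 frame [  6.7 -89.2]
roll 0.001 rad  shift x 124.7 y 2.3 z -0.1 mm
```

View pics/w4.png

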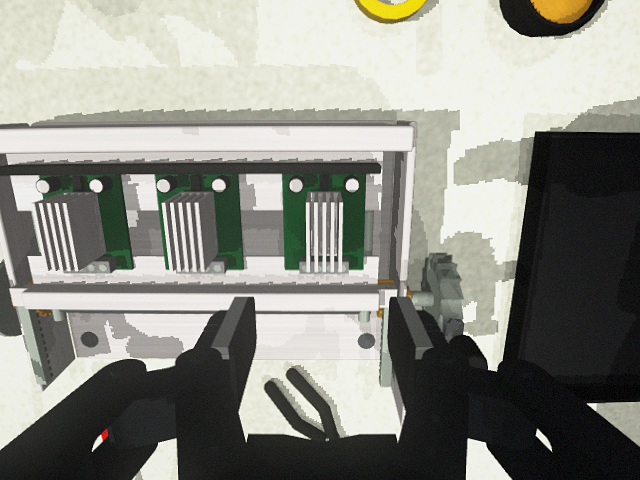

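>>> carry_out(
  increments=[
    [[0.025,0.002,0.001],0],
    [[0.025,0,0],0],
    [[0.025,0,0],0],
    [[0.025,0,0],0],
    [[0.015,0,0],0],
    [[0.009,0,0],0],
    [[0,0,0],0],
  ],
  claw=0.05,
)

```text
time_s: 8.6
tool_pos: [0.5931, -0.1191, 0.0741]
tool_rot: [-102.8, 89.9, 162.9]
force: [-0.3, 0.3, 0.5]
opening: 0.0496
```

>>> carry_out(
  increments=[
    [[0,0,0],0],
    [[0,0,0],0],
    [[0,0,0],0],
    [[0,0,0],0],
    [[0,0,0],0],
    [[0,0,0],0],
  ],
  claw=0.01,
  squeeze=40,
)

```text
time_s: 9.2
tool_pos: [0.5953, -0.1194, 0.077]
tool_rot: [74.8, 89.8, -19.5]
force: [-0.8, 0.1, 6.1]
opening: 0.0213
```

>>> carry_out(
  increments=[
    [[-0.005,0,0],0],
    [[-0.01,0,0],0],
    [[-0.02,0,0],0],
    [[-0.02,0,0],0],
    [[-0.03,0,0],0],
    [[-0.03,0,0],0],
    [[0,0,0],0],
    [[0,0,0],0],
  ],
)

```text
time_s: 10.0
tool_pos: [0.5944, -0.119, 0.1912]
tool_rot: [75.4, 89.9, -18.8]
force: [0.2, 0.2, -1.5]
opening: 0.0211
```

Run:
```python
from sinks import *
s=r.sense(); print(s['tool_pos'],s['force'],s['opening'])
p,d,P=shot('wrist','w5')
# tray from top image
q,D=load('top','top0.npz'); hsv=cv2.cvtColor(q,cv2.COLOR_RGB2HSV); m=np.zeros((480,640),np.uint8); m[195:335,430:545]=(hsv[...,2]<75)[195:335,430:545]
cs,_=cv2.findContours(m,0,2); c=max(cs,key=cv2.contourArea); X=plane('top',c.reshape(-1,2),.02)
rc=cv2.minAreaRect((X[:,:2]*1000).astype(np.float32)); print(rc)
T=np.array([.512,-.380])
for a in (1,-1):
  for b in (-1,1):
    t=T+a*.055*FX+b*.041*FY; print(t.round(4)); go(*t,.17)
```

```text
[ 0.59443477 -0.11904078  0.19118775] [ 0.1953986   0.22238957 -1.4583954 ] 0.021104399201606092
((511.56585693359375, -378.0882568359375), (195.61068725585938, 243.062744140625), 86.22830200195312)
[ 0.5638 -0.425 ]
roll 0.001 rad  shift x 19.6 y -6.9 z 307.6 mm
[ 0.5699 -0.3432]
roll 0.001 rad  shift x 19.6 y -6.9 z 225.6 mm
[ 0.4541 -0.4168]
roll 0.001 rad  shift x 19.6 y -116.9 z 307.6 mm
[ 0.4602 -0.335 ]
roll 0.001 rad  shift x 19.6 y -116.9 z 225.6 mm
```

View pics/w5.png

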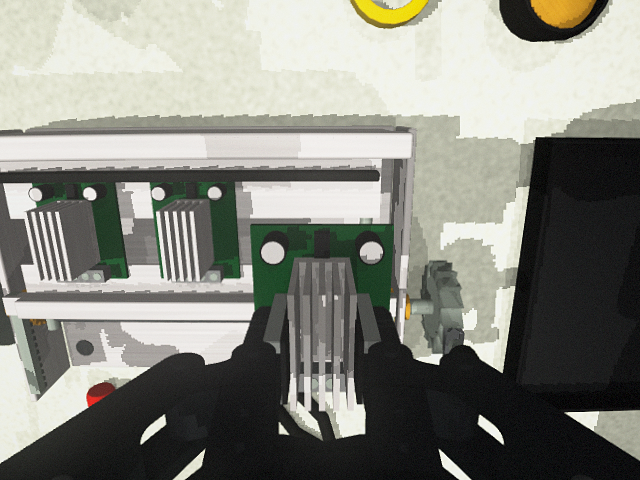

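>>> carry_out(
  increments=[
    [[0,-0.001,0.03],0],
    [[0,-0.001,0.04],0],
    [[0,-0.001,0.04],0],
    [[0,-0.001,0.04],0],
    [[0,-0.001,0.04],0],
    [[0,-0.001,0.04],0],
    [[0,-0.001,0.04],0],
    [[0,0,0.03],0],
  ],
)

```text
time_s: 10.85
tool_pos: [0.5631, -0.4193, 0.1874]
tool_rot: [-122.4, 89.8, 143.3]
force: [0.1, 0.1, -0.8]
opening: 0.0217
```

>>> carry_out(
  increments=[
    [[0,0,0.008],0],
    [[0,0,0],0],
    [[0,0,0],0],
    [[0,0,0],0],
  ],
)

```text
time_s: 11.25
tool_pos: [0.5646, -0.4238, 0.1897]
tool_rot: [-144.5, 89.9, 121.3]
force: [0.5, 0.8, -1.2]
opening: 0.0213
```

Run:
```python
from sinks import *
s=r.sense(); print(s['time_s'],s['tool_pos'],s['force'],s['opening'])
p,d,P=shot('wrist','w6'); go(.5638,-.425,.020)
```

```text
11.25 [ 0.56462579 -0.42378826  0.18969263] [ 0.46575852  0.77310125 -1.21501954] 0.021323225717439834
roll 0.002 rad  shift x 170.1 y -0.9 z 1.1 mm
```

View pics/w6.png

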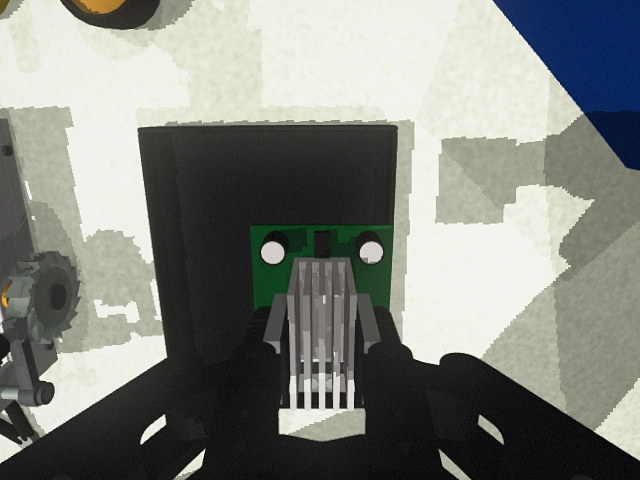

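>>> carry_out(
  increments=[
    [[0.03,0,0],0],
    [[0.03,0,0],0],
    [[0.03,0,0],0],
    [[0.03,0,0],0],
    [[0.02,0,0],0],
    [[0.015,0,0],0],
    [[0.007,0,0],0],
    [[0,0,0],0],
  ],
)

```text
time_s: 12.1
tool_pos: [0.5642, -0.4248, 0.0277]
tool_rot: [-130.4, 89.9, 135.4]
force: [0.3, 0.2, -0.9]
opening: 0.0213
```

>>> carry_out(
  increments=[
    [[0.003,0,0],0],
    [[0.002,0,0],0],
    [[0,0,0],0],
  ],
)

```text
time_s: 12.4
tool_pos: [0.5647, -0.426, 0.0241]
tool_rot: [50.3, 89.9, -44.0]
force: [0.0, 1.0, -1.4]
opening: 0.0212
```

Creep down until the force turns.

>>> carry_out(
  increments=[
    [[0.002,0,0],0],
    [[0.001,0,0],0],
    [[0,0,0],0],
  ],
)

```text
time_s: 12.7
tool_pos: [0.5642, -0.4255, 0.0201]
tool_rot: [-130.7, 90.0, 135.0]
force: [1.4, 0.3, -1.2]
opening: 0.021
```

>>> carry_out(
  increments=[
    [[0.001,0,0],0],
    [[0.001,0,0],0],
    [[0,0,0],0],
  ],
)

```text
time_s: 13.0
tool_pos: [0.5644, -0.4258, 0.019]
tool_rot: [10.3, 90.0, -83.9]
force: [-2.5, 1.7, 4.3]
opening: 0.0216
```

>>> carry_out(
  increments=[
    [[0,0,0],0],
    [[0,0,0],0],
    [[0,0,0],0],
    [[-0.02,0,0],0],
    [[-0.04,0,0],0],
    [[-0.045,0,0],0],
    [[-0.045,0,0],0],
    [[-0.03,0,0],0],
  ],
  claw=0.045,
)

```text
time_s: 13.8
tool_pos: [0.5655, -0.4267, 0.2048]
tool_rot: [51.2, 89.6, -43.1]
force: [0.8, -0.7, 0.7]
opening: 0.0453
```

Run:
```python
from sinks import *
tops(.043,name='w7'); go(.5999,-.0341,.19)
```

```text
13.8 [ 0.5655 -0.4267  0.2048] F [ 0.8 -0.7  0.7]
px [106.  16.] world [ 717.1 -290. ] size [54.4 18.2] long yaw 84.4 frame [ 143.1 -250.6]
px [572.  84.] world [ 645.3 -616.1] size [165.9   6.7] long yaw 41.7 frame [  95.8 -581.1]
px [  9. 237.] world [ 574.  -178.7] size [10.4 87.9] long yaw -4.3 frame [  -7.9 -150.3]
px [320. 220.] world [ 562.2 -425.5] size [22. 44.] long yaw -4.2 frame [  -1.3 -397.3]
px [ 57. 269.] world [ 535.1 -213.4] size [46.6 17.2] long yaw 18.5 frame [ -44.2 -187.8]
roll 0.001 rad  shift x 20.6 y 3.2 z -395.5 mm
```

View pics/w7.png

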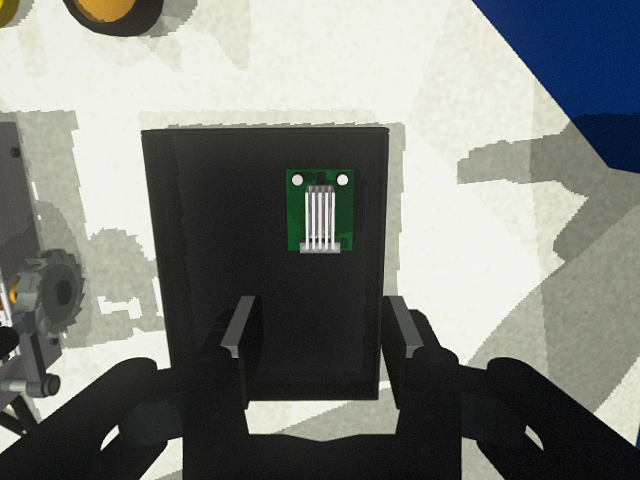

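>>> carry_out(
  increments=[
    [[0,0,-0.03],0],
    [[0,0,-0.045],0],
    [[0,0,-0.045],0],
    [[0,0.003,-0.045],0],
    [[0,0,-0.045],0],
    [[0,0,-0.045],0],
    [[0,0,-0.045],0],
    [[0,0,-0.045],0],
  ],
)

```text
time_s: 14.65
tool_pos: [0.593, -0.08, 0.1998]
tool_rot: [81.4, 89.9, -12.9]
force: [0.7, -0.4, -0.0]
opening: 0.0453
```

>>> carry_out(
  increments=[
    [[0,0,-0.03],0],
    [[0,0,-0.02],0],
    [[0,0,0],0],
    [[0,0,0],0],
  ],
)

```text
time_s: 15.05
tool_pos: [0.5968, -0.0318, 0.1993]
tool_rot: [64.9, 89.9, -29.3]
force: [0.4, -0.2, 0.1]
opening: 0.0452
```

Run:
```python
from sinks import *
o=tops(.101,name='w8'); c=[c for c,y in o if abs(c[1]+34)<12]
if c: c=c[0]; print(c); go(c[0]/1e3,c[1]/1e3,.074)
```

```text
15.05 [ 0.5968 -0.0318  0.1993] F [ 0.4 -0.2  0.1]
px [193. 234.] world [605.3  46.4] size [23.2 44.1] long yaw -4.0 frame [ 6.6 76.5]
px [324. 235.] world [599.2 -33.3] size [21.9 44.6] long yaw -4.3 frame [ 6.4 -3.4]
(599.2238159179688, -33.25067901611328)
roll 0.000 rad  shift x 125.1 y 2.6 z 0.6 mm
```

>>> carry_out(
  increments=[
    [[0.025,0.0026,0.0006],0],
    [[0.025,0,0],0],
    [[0.025,0,0],0],
    [[0.025,0,0],0],
    [[0.015,0,0],0],
    [[0.01,0,0],0],
    [[0,0,0],0],
  ],
)

```text
time_s: 15.8
tool_pos: [0.5983, -0.0332, 0.0721]
tool_rot: [-94.1, 89.9, 171.6]
force: [-0.5, 0.4, -0.3]
opening: 0.045
```

>>> carry_out(
  increments=[
    [[0,0,0],0],
    [[0,0,0],0],
    [[0,0,0],0],
    [[0,0,0],0],
    [[0,0,0],0],
    [[0,0,0],0],
  ],
  claw=0.01,
)

```text
time_s: 16.4
tool_pos: [0.6002, -0.0329, 0.0749]
tool_rot: [81.4, 89.8, -12.8]
force: [-0.7, -0.7, 5.5]
opening: 0.0213
```

>>> carry_out(
  increments=[
    [[-0.005,0,0],0],
    [[-0.01,0,0],0],
    [[-0.02,0,0],0],
    [[-0.02,0,0],0],
    [[-0.03,0,0],0],
    [[-0.03,0,0],0],
    [[0,0,0],0],
    [[0,0,0],0],
  ],
)

```text
time_s: 17.2
tool_pos: [0.5995, -0.0327, 0.1892]
tool_rot: [85.8, 89.9, -8.5]
force: [0.4, -0.5, -1.9]
opening: 0.0211
```

Run:
```python
from sinks import *
s=r.sense(); print(s['tool_pos'],s['force'],s['opening'])
go(.5699,-.3432,.0275)
```

```text
[ 0.59945752 -0.03266691  0.18916321] [ 0.3568483  -0.4540101  -1.91547694] 0.021090033198909924
roll 0.001 rad  shift x 161.7 y -6.4 z 311.9 mm
```

>>> carry_out(
  increments=[
    [[0,-0.001,0.03],0],
    [[0,-0.001,0.04],0],
    [[0,-0.001,0.04],0],
    [[0,-0.001,0.04],0],
    [[0,-0.001,0.04],0],
    [[0,-0.001,0.04],0],
    [[0,0,0.04],0],
    [[0,0,0.03],0],
  ],
)

```text
time_s: 18.0
tool_pos: [0.5692, -0.3331, 0.1857]
tool_rot: [-116.9, 89.8, 148.8]
force: [-0.4, -1.4, -1.4]
opening: 0.0212
```

>>> carry_out(
  increments=[
    [[0,0,0.012],0],
    [[0,0,0],0],
    [[0,0,0],0],
    [[0,0,0],0],
  ],
)

```text
time_s: 18.4
tool_pos: [0.5702, -0.3416, 0.1877]
tool_rot: [-142.2, 89.9, 123.6]
force: [0.2, -0.4, -0.4]
opening: 0.0212
```

Run:
```python
from sinks import *
go(.5685,-.3432,.022)
```

```text
roll 0.002 rad  shift x 165.7 y -1.5 z 1.7 mm
```

>>> carry_out(
  increments=[
    [[0.03,-0.0015,0.0017],0],
    [[0.03,0,0],0],
    [[0.03,0,0],0],
    [[0.03,0,0],0],
    [[0.02,0,0],0],
    [[0.015,0,0],0],
    [[0.008,0,0],0],
    [[0,0,0],0],
  ],
)

```text
time_s: 19.2
tool_pos: [0.5682, -0.344, 0.0245]
tool_rot: [-126.4, 89.9, 139.4]
force: [-0.6, 1.0, -1.0]
opening: 0.0214
```

>>> carry_out(
  increments=[
    [[0.003,0,0],0],
    [[0.002,0,0],0],
    [[0,0,0],0],
  ],
)

```text
time_s: 19.5
tool_pos: [0.5688, -0.3453, 0.021]
tool_rot: [54.7, 89.9, -39.6]
force: [-0.5, 0.3, -0.9]
opening: 0.0217
```

>>> carry_out(
  increments=[
    [[0.0015,0,0],0],
    [[0.001,0,0],0],
    [[0,0,0],0],
  ],
)

```text
time_s: 19.8
tool_pos: [0.5683, -0.345, 0.0177]
tool_rot: [-122.6, 90.0, 143.1]
force: [-0.3, -0.4, -0.9]
opening: 0.0215
```

>>> carry_out(
  increments=[
    [[0.001,0,0],0],
    [[0,0,0],0],
    [[0,0,0],0],
  ],
)

```text
time_s: 20.1
tool_pos: [0.5685, -0.3451, 0.017]
tool_rot: [50.1, 90.0, -44.1]
force: [-0.0, 0.1, 0.5]
opening: 0.0216
```

>>> carry_out(
  increments=[
    [[0.001,0,0],0],
    [[0,0,0],0],
    [[0,0,0],0],
  ],
)

```text
time_s: 20.4
tool_pos: [0.5685, -0.3451, 0.0169]
tool_rot: [8.9, 90.0, -85.4]
force: [-3.0, 2.2, 6.2]
opening: 0.0213
```

Contact. Release, rise, go to the third.

>>> carry_out(
  increments=[
    [[0,0,0],0],
    [[0,0,0],0],
    [[0,0,0],0],
    [[-0.02,0,0],0],
    [[-0.04,0,0],0],
    [[-0.045,0,0],0],
    [[-0.045,0,0],0],
    [[-0.03,0,0],0],
  ],
  claw=0.045,
)

```text
time_s: 21.2
tool_pos: [0.5694, -0.3458, 0.1999]
tool_rot: [56.7, 89.7, -37.6]
force: [-1.2, -0.2, 1.6]
opening: 0.0449
```

Run:
```python
from sinks import *
tops(.043,name='w9'); go(.6055,.0465,.2)
```

```text
21.2 [ 0.5694 -0.3458  0.1999] F [-1.2 -0.2  1.6]
px [220.  11.] world [ 714.9 -289. ] size [47.7 12.8] long yaw 85.1 frame [ 140.8 -249.8]
px [100. 200.] world [ 590.  -181.1] size [  8.1 130.6] long yaw -2.6 frame [   8.2 -151.5]
px [320. 219.] world [ 567.4 -345.1] size [21.7 44.3] long yaw -4.8 frame [  -2.1 -316.7]
px [427. 218.] world [ 562.3 -425.2] size [23.3 44.3] long yaw -4.5 frame [  -1.2 -397. ]
px [152. 268.] world [ 535.2 -213.1] size [45.8 15. ] long yaw 18.2 frame [ -44.  -187.5]
roll 0.001 rad  shift x 5.5 y 4.7 z -395.1 mm
```

View pics/w9.png

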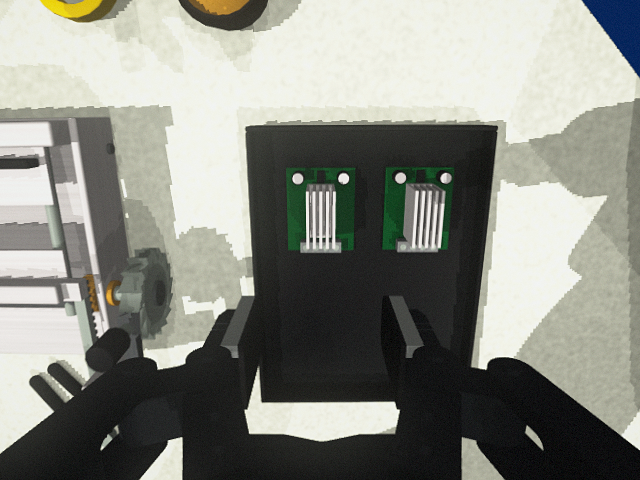

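Both boards lie flat in the tray (px 320,219 and 427,218). Third one now.

>>> carry_out(
  increments=[
    [[0,0,-0.03],0],
    [[0,0,-0.045],0],
    [[0,0,-0.045],0],
    [[0,0.005,-0.045],0],
    [[0,0,-0.045],0],
    [[0,0,-0.045],0],
    [[0,0,-0.045],0],
    [[0,0,-0.045],0],
  ],
)

```text
time_s: 22.05
tool_pos: [0.5987, 0.0005, 0.1955]
tool_rot: [-100.3, 90.0, 165.5]
force: [1.1, 0.7, 1.0]
opening: 0.045
```

>>> carry_out(
  increments=[
    [[0,0,-0.03],0],
    [[0,0,-0.02],0],
    [[0,0,0],0],
    [[0,0,0],0],
  ],
)

```text
time_s: 22.45
tool_pos: [0.6024, 0.0487, 0.1954]
tool_rot: [-46.2, 90.0, -140.4]
force: [-0.6, 0.2, -0.2]
opening: 0.0448
```

Run:
```python
from sinks import *
o=tops(.101,name='w10'); c=[c for c,y in o if abs(c[1]-46)<12]
if c: c=c[0]; print(c); go(c[0]/1e3,c[1]/1e3,.073)
```

```text
22.45 [0.6024 0.0487 0.1954] F [-0.6  0.2 -0.2]
px [324. 236.] world [604.9  46.9] size [22.  44.6] long yaw -4.1 frame [ 6.1 77. ]
(604.9114379882812, 46.94944763183594)
roll 0.000 rad  shift x 122.5 y 2.5 z 0.8 mm
```

>>> carry_out(
  increments=[
    [[0.025,0.0025,0.0008],0],
    [[0.025,0,0],0],
    [[0.025,0,0],0],
    [[0.025,0,0],0],
    [[0.0125,0,0],0],
    [[0.009,0,0],0],
    [[0,0,0],0],
  ],
)

```text
time_s: 23.2
tool_pos: [0.6045, 0.0469, 0.0734]
tool_rot: [-84.7, 89.9, -179.0]
force: [0.2, -0.7, -0.1]
opening: 0.045
```

>>> carry_out(
  increments=[
    [[0,0,0],0],
    [[0,0,0],0],
    [[0,0,0],0],
    [[0,0,0],0],
    [[0,0,0],0],
    [[0,0,0],0],
  ],
  claw=0.01,
)

```text
time_s: 23.8
tool_pos: [0.6062, 0.0475, 0.0759]
tool_rot: [87.8, 89.8, -6.5]
force: [-1.2, -0.5, 6.5]
opening: 0.0213
```

>>> carry_out(
  increments=[
    [[-0.005,0,0],0],
    [[-0.01,0,0],0],
    [[-0.02,0,0],0],
    [[-0.02,0,0],0],
    [[-0.03,0,0],0],
    [[-0.03,0,0],0],
    [[0,0,0],0],
    [[0,0,0],0],
  ],
)

```text
time_s: 24.6
tool_pos: [0.6054, 0.0476, 0.1902]
tool_rot: [93.2, 89.9, -1.1]
force: [-0.2, 0.1, -1.1]
opening: 0.0212
```

Run:
```python
from sinks import *
s=r.sense(); print(s['tool_pos'],s['force'],s['opening'])
go(.4571,-.378,.19)
```

```text
[0.60540868 0.04761865 0.19017081] [-0.20628817  0.09351811 -1.06831554] 0.02119503025883035
roll 0.001 rad  shift x 0.2 y -116.2 z 435.5 mm
```

>>> carry_out(
  increments=[
    [[0,0,0.03],0],
    [[0,-0.01,0.04],0],
    [[0,-0.01,0.04],0],
    [[0,-0.01,0.04],0],
    [[0,-0.01,0.04],0],
    [[0,-0.01,0.04],0],
    [[0,-0.01,0.04],0],
    [[0,-0.01,0.04],0],
  ],
)

```text
time_s: 25.4
tool_pos: [0.5104, -0.2571, 0.187]
tool_rot: [-121.5, 89.8, 144.2]
force: [1.3, 0.0, -0.3]
opening: 0.0217
```

>>> carry_out(
  increments=[
    [[0,-0.01,0.04],0],
    [[0,-0.01,0.04],0],
    [[0,-0.01,0.03],0],
    [[0,-0.01,0.016],0],
    [[0,-0.006,0],0],
    [[0,0,0],0],
    [[0,0,0],0],
    [[0,0,0],0],
  ],
)

```text
time_s: 26.2
tool_pos: [0.4576, -0.3775, 0.189]
tool_rot: [-160.3, 90.0, 105.5]
force: [0.2, -0.4, -1.1]
opening: 0.0218
```

Run:
```python
from sinks import *
go(.4571,-.378,.022)
```

```text
roll 0.002 rad  shift x 167.0 y -0.5 z 0.6 mm
```

>>> carry_out(
  increments=[
    [[0.03,0,0],0],
    [[0.03,0,0],0],
    [[0.03,0,0],0],
    [[0.03,0,0],0],
    [[0.02,0,0],0],
    [[0.015,0,0],0],
    [[0.008,0,0],0],
    [[0,0,0],0],
  ],
)

```text
time_s: 27.0
tool_pos: [0.457, -0.3779, 0.0255]
tool_rot: [-134.4, 89.9, 131.4]
force: [-0.7, 0.3, -1.4]
opening: 0.0212
```

>>> carry_out(
  increments=[
    [[0.003,0,0],0],
    [[0.002,0,0],0],
    [[0,0,0],0],
  ],
)

```text
time_s: 27.3
tool_pos: [0.4574, -0.3791, 0.022]
tool_rot: [47.1, 89.9, -47.1]
force: [0.6, 0.1, -1.9]
opening: 0.0215
```

>>> carry_out(
  increments=[
    [[0.0015,0,0],0],
    [[0.001,0,0],0],
    [[0,0,0],0],
  ],
)

```text
time_s: 27.6
tool_pos: [0.457, -0.3786, 0.0188]
tool_rot: [-154.4, 90.0, 111.4]
force: [0.1, -0.7, -1.2]
opening: 0.0215
```

>>> carry_out(
  increments=[
    [[0.001,0,0],0],
    [[0,0,0],0],
    [[0,0,0],0],
  ],
)

```text
time_s: 27.9
tool_pos: [0.4572, -0.3788, 0.018]
tool_rot: [42.3, 90.0, -51.9]
force: [-0.6, 0.3, -0.0]
opening: 0.0216
```

>>> carry_out(
  increments=[
    [[0.001,0,0],0],
    [[0,0,0],0],
    [[0,0,0],0],
  ],
)

```text
time_s: 28.2
tool_pos: [0.4572, -0.3788, 0.0179]
tool_rot: [-45.5, 90.0, -139.8]
force: [-3.0, 2.3, 7.9]
opening: 0.0211
```

>>> carry_out(
  increments=[
    [[0,0,0],0],
    [[0,0,0],0],
    [[0,0,0],0],
    [[-0.02,0,0],0],
    [[-0.04,0,0],0],
    [[-0.045,0,0],0],
    [[-0.045,0,0],0],
    [[-0.04,0,0],0],
  ],
  claw=0.045,
)

```text
time_s: 29.0
tool_pos: [0.4572, -0.3787, 0.209]
tool_rot: [49.1, 89.9, -45.1]
force: [0.7, -0.8, -0.3]
opening: 0.0453
```

Run:
```python
from sinks import *
tops(.043,name='w11'); shot('top','t3')
```

```text
29.0 [ 0.4572 -0.3787  0.209 ] F [ 0.7 -0.8 -0.3]
px [32. 67.] world [ 577.6 -179.9] size [ 6.8 93.8] long yaw -4.5 frame [  -4.2 -151.3]
px [262.  64.] world [ 567.5 -345.1] size [22.7 43.5] long yaw -4.4 frame [  -2.  -316.7]
px [377.  63.] world [ 562.3 -425.3] size [22.4 43.5] long yaw -3.7 frame [  -1.2 -397.1]
px [ 91. 144.] world [ 519. -207.] size [20.1 72.3] long yaw -4.2 frame [ -60.6 -182.6]
px [321. 215.] world [ 456.  -378.5] size [22.  44.4] long yaw -4.2 frame [-110.7 -358.4]
```

View pics/w11.png

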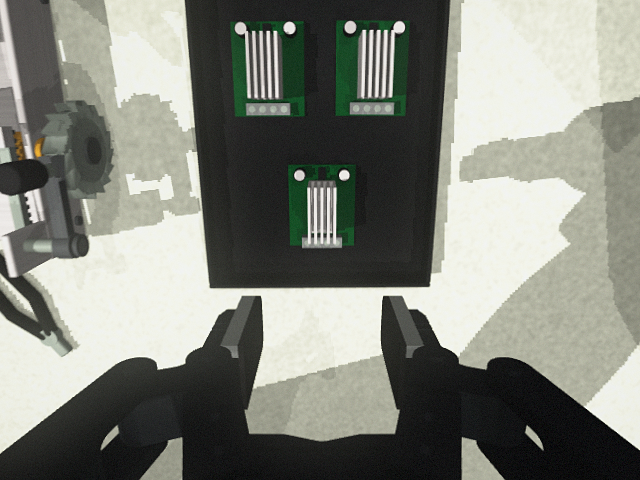

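View pics/t3.png

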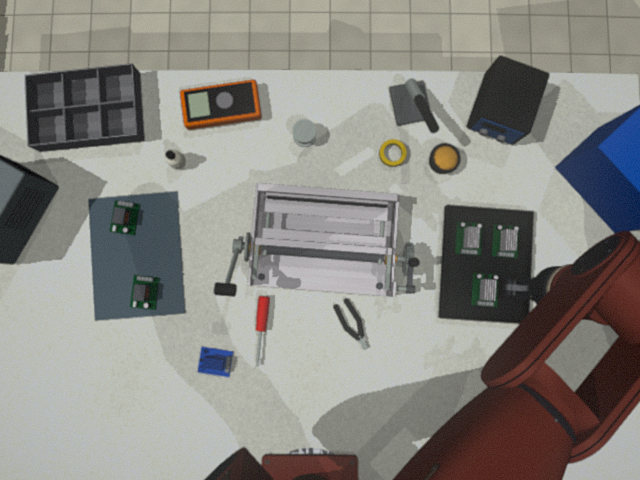

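Run:
```python
from sinks import *
go(.4476,.3625,.25,yaw=-6)
```

```text
roll 0.031 rad  shift x -35.4 y -90.1 z -738.7 mm
```

>>> carry_out(
  increments=[
    [[-0.02,0,0],0.031],
    [[-0.02,-0.003,-0.025],0],
    [[0,-0.006,-0.045],0],
    [[0,-0.006,-0.045],0],
    [[0,-0.006,-0.045],0],
    [[0,-0.006,-0.045],0],
    [[0,-0.006,-0.045],0],
    [[0,-0.006,-0.045],0],
  ],
)

```text
time_s: 29.9
tool_pos: [0.4486, -0.0794, 0.246]
tool_rot: [-119.7, 90.0, 144.2]
force: [1.3, -0.2, -0.3]
opening: 0.0454
```

>>> carry_out(
  increments=[
    [[0,-0.006,-0.045],0],
    [[0,-0.006,-0.045],0],
    [[0,-0.006,-0.045],0],
    [[0,-0.006,-0.045],0],
    [[0,-0.006,-0.045],0],
    [[0,-0.006,-0.045],0],
    [[0,-0.006,-0.045],0],
    [[0,-0.006,-0.045],0],
  ],
)

```text
time_s: 30.7
tool_pos: [0.4386, 0.2837, 0.246]
tool_rot: [-47.8, 90.0, -143.9]
force: [0.1, 0.3, 0.3]
opening: 0.045
```

Run:
```python
from sinks import *
s=r.sense();print(s['tool_pos'],s['q'].round())
go(.4476,.3625,.22,yaw=-6)
```

```text
[0.43862538 0.28372004 0.24601291] [ 24.  -2. 102.  -0.  80. 120.]
roll -0.000 rad  shift x 26.0 y 0.7 z -79.3 mm
```

>>> carry_out(
  increments=[
    [[0.005,0,-0.02],0],
    [[0.005,0,-0.02],0],
    [[0.005,0,-0.02],0],
    [[0.005,0,-0.015],0],
    [[0.005,0,0],0],
    [[0,0,0],0],
    [[0,0,0],0],
  ],
)

```text
time_s: 31.4
tool_pos: [0.4471, 0.3556, 0.2215]
tool_rot: [-32.6, 89.9, -128.7]
force: [-0.1, 0.2, -0.5]
opening: 0.0452
```

Run:
```python
from sinks import *
o=tops(.042,name='w12')
```

```text
31.4 [0.4471 0.3556 0.2215] F [-0.1  0.2 -0.5]
px [220.  10.] world [598.9 412.2] size [24.9 13.7] long yaw 83.3 frame [-27.1 440.8]
px [606. 129.] world [487.7 129.6] size [ 7.4 48.5] long yaw -3.6 frame [-116.9  150.7]
px [314. 210.] world [446.9 362.2] size [23.5 33.7] long yaw -6.0 frame [-174.9  379.6]
```

View pics/w12.png

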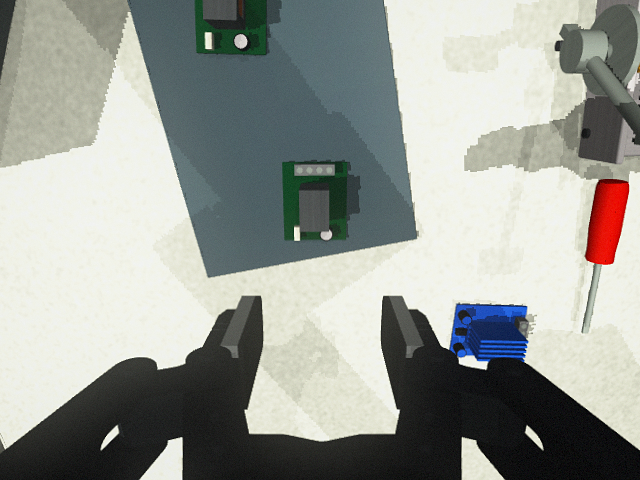

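Run:
```python
from sinks import *
go(.4468,.3622,.015,yaw=-6)
```

```text
roll -0.001 rad  shift x 206.9 y -1.2 z -6.4 mm
```

>>> carry_out(
  increments=[
    [[0.035,-0.001,-0.0064],0],
    [[0.04,0,0],0],
    [[0.04,0,0],0],
    [[0.04,0,0],0],
    [[0.025,0,0],0],
    [[0.015,0,0],0],
    [[0.008,0,0],0],
    [[0,0,0],0],
  ],
  claw=0.048,
)

```text
time_s: 32.25
tool_pos: [0.447, 0.3627, 0.0188]
tool_rot: [-46.9, 90.0, -143.0]
force: [0.1, 0.3, 0.7]
opening: 0.0478
```

Run:
```python
from sinks import *
s=r.sense(); print(s['tool_pos'],s['force']); go(.4468,.3622,.015,yaw=-6)
```

```text
[0.44700779 0.36267192 0.01876279] [0.1198912  0.33186622 0.68636007]
roll -0.001 rad  shift x 3.8 y -0.2 z 0.5 mm
```

>>> carry_out(
  increments=[
    [[0.002,0,0],0],
    [[0,0,0],0],
    [[0,0,0],0],
    [[0,0,0],0],
    [[0,0,0],0],
    [[0,0,0],0],
    [[0,0,0],0],
  ],
  claw=0.01,
  squeeze=45,
)

```text
time_s: 32.95
tool_pos: [0.4481, 0.3637, 0.0185]
tool_rot: [125.0, 89.8, 28.9]
force: [0.8, -0.5, 6.0]
opening: 0.0231
```

>>> carry_out(
  increments=[
    [[-0.005,0,0],0],
    [[-0.01,0,0],0],
    [[-0.03,0,0],0],
    [[-0.045,0,0],0],
    [[-0.045,0,0],0],
    [[-0.045,0,0],0],
    [[-0.045,0,0],0],
    [[0,0,0],0],
  ],
)

```text
time_s: 33.75
tool_pos: [0.45, 0.365, 0.251]
tool_rot: [127.7, 89.2, 31.7]
force: [1.5, -0.1, 0.0]
opening: 0.023
```

Run:
```python
from sinks import *
s=r.sense(); print(s['tool_pos'],s['force'],s['opening'])
shot('wrist','w13')
for y in (.045,-.045): t=f2w(0.001,y); print(t); go(*t,.24)
```

```text
[0.45003527 0.36504214 0.25096216] [ 1.45629657 -0.14120395  0.04744138] 0.023001501739257142
[0.5974497 0.0153995]
roll -0.030 rad  shift x 7.0 y 174.3 z 336.7 mm
[ 0.5907447 -0.0743485]
roll -0.030 rad  shift x 7.0 y 174.3 z 426.7 mm
```

View pics/w13.png

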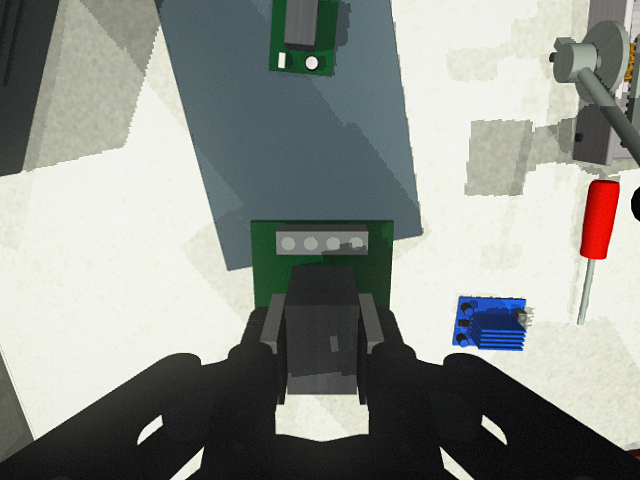

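>>> carry_out(
  increments=[
    [[0,0,0],-0.03],
    [[0,0.01,0.02],0],
    [[0,0.016,0.038],0],
    [[0,0.016,0.038],0],
    [[0,0.016,0.038],0],
    [[0,0.016,0.038],0],
    [[0,0.016,0.038],0],
    [[0,0.016,0.038],0],
  ],
)

```text
time_s: 34.6
tool_pos: [0.5326, 0.106, 0.239]
tool_rot: [-83.9, 89.7, -178.1]
force: [0.9, 0.6, -1.9]
opening: 0.0231
```

>>> carry_out(
  increments=[
    [[0,0.016,0.038],0],
    [[0,0.016,0.038],0],
    [[0,0.016,0.038],0],
    [[0,0.016,0.038],0],
    [[0,0.007,0.03],0],
    [[0,0,0],0],
    [[0,0,0],0],
    [[0,0,0],0],
  ],
)

```text
time_s: 35.4
tool_pos: [0.5901, -0.0781, 0.2402]
tool_rot: [-108.9, 89.8, 156.9]
force: [-0.2, -0.2, -1.4]
opening: 0.023
```

Run:
```python
from sinks import *
s=r.sense(); print(s['tool_pos'],s['force'],s['opening'],w2f(s['tool_pos']))
shot('wrist','w14')
go(*f2w(.002,-.045),.09)
```

```text
[ 0.59011296 -0.0780703   0.24015226] [-0.16455548 -0.16611334 -1.4093844 ] 0.023029657767222513 [ 0.00064726 -0.04875656]
roll 0.001 rad  shift x 150.7 y 1.1 z -3.5 mm
```

View pics/w14.png

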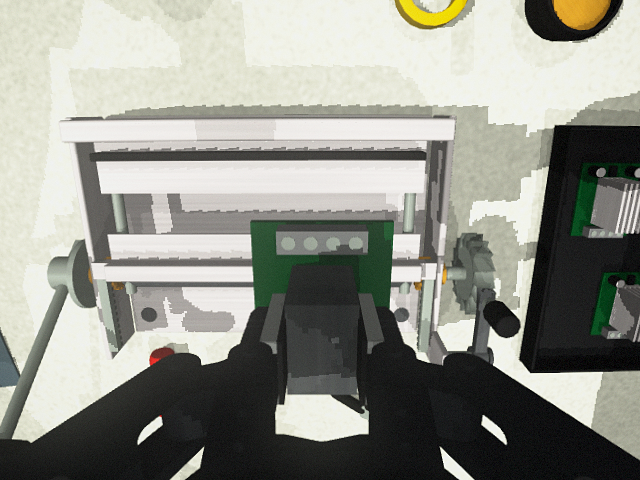

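Run:
```python
from sinks import *
z=np.load('w14.npz')
X=plane('wrist',[(252,222),(322,221),(392,221)],.2277,z['P']); print([ (w2f(x)*1000).round(1) for x in X], (w2f(r.sense()['tool_pos'])*1000).round(1))
# strip dark line inner edge, rail z .07
for u in (150,320,400): print(u)
print([(w2f(x)*1000).round(1) for x in plane('wrist',[(110,152),(110,160),(410,152),(410,160)],.07,z['P'])],[(w2f(x)*1000).round(1) for x in plane('wrist',[(150,263),(230,264)],.077,z['P'])])
```

```text
[array([ 34.2, -21.6]), array([ 34.7, -48.9]), array([ 34.7, -76.1])] [  0.9 -48.5]
150
320
400
[array([ 47.2, 111.6]), array([ 41.2, 112.5]), array([  46.9, -114.6]), array([  40.9, -115. ])] [array([-39.5,  88.3]), array([-40.2,  24.1])]
```

>>> carry_out(
  increments=[
    [[0.03,0.001,-0.003],0],
    [[0.03,0,0],0],
    [[0.03,0,0],0],
    [[0.03,0,0],0],
    [[0.015,0,0],0],
    [[0.01,0,0],0],
    [[0.008,0,0],0],
    [[0,0,0],0],
  ],
)

```text
time_s: 36.25
tool_pos: [0.5923, -0.076, 0.0887]
tool_rot: [-110.2, 90.0, 155.6]
force: [-0.6, 0.2, -2.6]
opening: 0.0229
```

>>> carry_out(
  increments=[
    [[0.003,0,0],0],
    [[0.002,0,0],0],
    [[0,0,0],0],
  ],
)

```text
time_s: 36.55
tool_pos: [0.5926, -0.0764, 0.0843]
tool_rot: [79.1, 90.0, -15.2]
force: [-0.1, -0.0, -2.0]
opening: 0.0233
```

>>> carry_out(
  increments=[
    [[0.0015,0,0],0],
    [[0,0,0],0],
    [[0,0,0],0],
  ],
)

```text
time_s: 36.85
tool_pos: [0.5923, -0.0763, 0.0824]
tool_rot: [77.9, 90.0, -16.4]
force: [0.6, 0.4, -2.1]
opening: 0.0231
```

>>> carry_out(
  increments=[
    [[0.001,0,0],0],
    [[0,0,0],0],
    [[0,0,0],0],
  ],
)

```text
time_s: 37.15
tool_pos: [0.5923, -0.0762, 0.0812]
tool_rot: [-105.9, 90.0, 159.8]
force: [0.2, -0.3, -1.2]
opening: 0.0231
```

>>> carry_out(
  increments=[
    [[0.0015,0,0],0],
    [[0.001,0,0],0],
    [[0,0,0],0],
  ],
)

```text
time_s: 37.45
tool_pos: [0.5921, -0.0762, 0.0785]
tool_rot: [-99.6, 90.0, 166.1]
force: [0.3, 0.1, -1.7]
opening: 0.0231
```

>>> carry_out(
  increments=[
    [[0.001,0,0],0],
    [[0,0,0],0],
    [[0,0,0],0],
  ],
)

```text
time_s: 37.75
tool_pos: [0.5923, -0.0762, 0.0777]
tool_rot: [-110.7, 90.0, 155.0]
force: [-0.1, -0.3, -0.6]
opening: 0.0235
```

>>> carry_out(
  increments=[
    [[0.001,0,0],0],
    [[0,0,0],0],
    [[0,0,0],0],
  ],
)

```text
time_s: 38.05
tool_pos: [0.5925, -0.0763, 0.0774]
tool_rot: [76.0, 90.0, -18.3]
force: [-2.2, 0.2, 5.0]
opening: 0.0227
```

Contact at the predicted height. Release and look.

>>> carry_out(
  increments=[
    [[0,0,0],0],
    [[0,0,0],0],
    [[0,0,0],0],
    [[-0.02,0,0],0],
    [[-0.04,0,0],0],
    [[-0.045,0,0],0],
    [[-0.04,0,0],0],
    [[0,0,0],0],
  ],
  claw=0.045,
)

```text
time_s: 38.85
tool_pos: [0.5962, -0.0772, 0.2296]
tool_rot: [79.6, 89.3, -14.7]
force: [1.0, -0.2, 0.0]
opening: 0.045
```

Run:
```python
from sinks import *
tops(.101,name='w15')
p,d,P=shot('top','t4')
hsv=cv2.cvtColor(p,cv2.COLOR_RGB2HSV); W=cloud('top',d)
go(.611,.411,.24,yaw=-8)
```

```text
38.85 [ 0.5962 -0.0772  0.2296] F [ 1.  -0.2  0. ]
px [320. 235.] world [591.7 -76. ] size [23.7 34.3] long yaw -4.3 frame [  2.1 -46.6]
roll 0.065 rad  shift x -16.9 y -50.1 z -485.2 mm
```

View pics/w15.png

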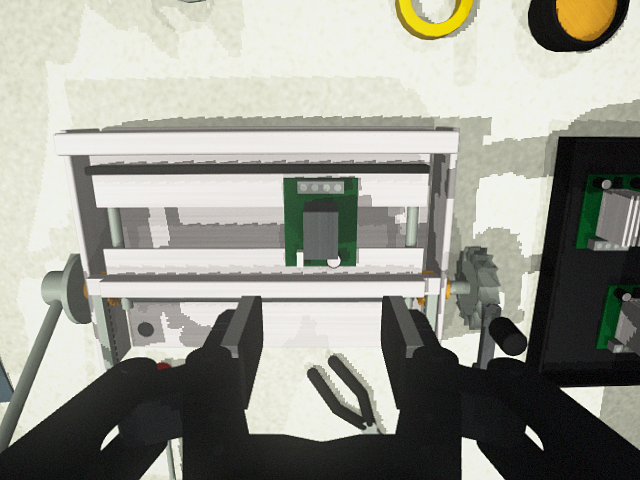

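View pics/t4.png

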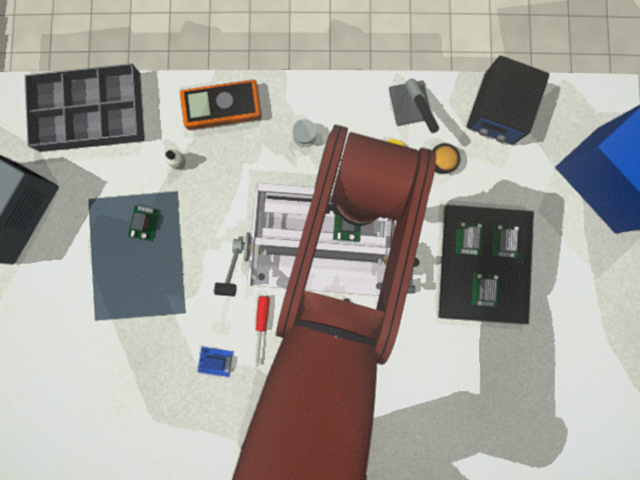

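Run:
```python
from sinks import *
z=np.load('t4.npz');hsv=cv2.cvtColor(z['p'],cv2.COLOR_RGB2HSV)
g=((hsv[...,0]>55)&(hsv[...,0]<90)&(hsv[...,1]>90)).astype(np.uint8); g[:,200:]=0
g=cv2.morphologyEx(g,cv2.MORPH_CLOSE,np.ones((9,9)))
vv,uu=np.nonzero(g); X=plane('top',np.c_[uu,vv],.006); c,s,t=cv2.minAreaRect((X[:,:2]*1000).astype(np.float32)); print(c,s,t)
go(c[0]/1e3,c[1]/1e3,.24,yaw=-18)
```

```text
(650.5975341796875, 525.1504516601562) (392.1134948730469, 74.4173583984375) 71.74540710449219
roll 0.239 rad  shift x -16.9 y -131.2 z -589.9 mm
```

>>> carry_out(
  increments=[
    [[-0.01,0,-0.03],0],
    [[0,-0.002,-0.045],0],
    [[0,-0.002,-0.045],0],
    [[0,-0.002,-0.045],0],
    [[0,-0.002,-0.045],0],
    [[0,-0.003,-0.045],0],
    [[0,-0.003,-0.045],0],
    [[0,-0.003,-0.045],0],
  ],
)

```text
time_s: 39.75
tool_pos: [0.5998, 0.2706, 0.2289]
tool_rot: [-68.1, 89.8, -162.4]
force: [0.8, -0.2, -0.6]
opening: 0.0448
```

>>> carry_out(
  increments=[
    [[0,-0.003,-0.04],0],
    [[0,0,-0.03],0],
    [[0,0,-0.02],0],
    [[0,0,-0.01],0],
    [[0,0,0],0],
    [[0,0,0],0],
  ],
)

```text
time_s: 40.35
tool_pos: [0.6055, 0.368, 0.2305]
tool_rot: [-47.5, 89.9, -141.8]
force: [0.3, -0.2, 0.8]
opening: 0.0451
```

Run:
```python
from sinks import *
o=tops(.042,name='w16')
```

```text
40.35 [0.6055 0.368  0.2305] F [ 0.3 -0.2  0.8]
px [71. 14.] world [766.3 545. ] size [  5.8 110.7] long yaw -84.1 frame [129.9 585.7]
px [613. 180.] world [600.9 129.5] size [ 36.7 154. ] long yaw -21.0 frame [ -4.1 159. ]
px [ 50. 192.] world [622.1 596.4] size [ 58.6 171.2] long yaw -7.9 frame [-17.7 626.2]
px [322. 215.] world [598.2 368. ] size [24.  34.9] long yaw -11.4 frame [-24.5 396.6]
```

View pics/w16.png

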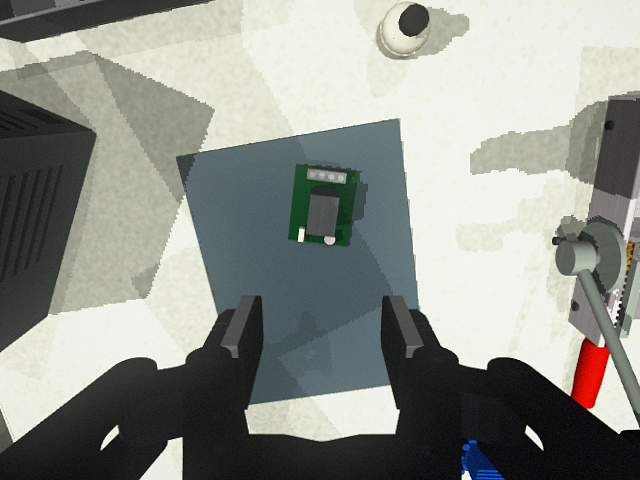

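Run:
```python
from sinks import *
print(r.sense()['q'].round()); go(.5982,.368,.016,yaw=-11.2)
```

```text
[ 25.  24.  73.  -0.  83. 119.]
roll 0.119 rad  shift x 215.0 y -7.4 z 1.2 mm
```

>>> carry_out(
  increments=[
    [[0,0,0],0.119],
    [[0.04,-0.0072,0.0012],0],
    [[0.04,0,0],0],
    [[0.04,0,0],0],
    [[0.04,0,0],0],
    [[0.025,0,0],0],
    [[0.015,0,0],0],
    [[0.006,0,0],0],
  ],
  claw=0.048,
)

```text
time_s: 41.2
tool_pos: [0.5979, 0.3678, 0.0242]
tool_rot: [-50.5, 89.9, -151.7]
force: [-0.3, -0.1, 0.7]
opening: 0.0479
```

>>> carry_out(
  increments=[
    [[0.004,0,0],0],
    [[0.0,0,0],0],
    [[0,0,0],0],
  ],
)

```text
time_s: 41.5
tool_pos: [0.5996, 0.3697, 0.0237]
tool_rot: [126.7, 89.8, 25.5]
force: [0.6, 0.1, -0.5]
opening: 0.0484
```

Run:
```python
from sinks import *
go(.5982,.368,.016,yaw=-11.2)
```

```text
roll 0.001 rad  shift x 7.7 y -1.1 z 2.0 mm
```

>>> carry_out(
  increments=[
    [[0.004,-0.001,0.0015],0],
    [[0.003,0,0],0],
    [[0,0,0],0],
    [[0,0,0],0],
  ],
)

```text
time_s: 41.9
tool_pos: [0.597, 0.3679, 0.0146]
tool_rot: [-59.7, 90.0, -160.8]
force: [0.3, -0.0, -0.3]
opening: 0.0479
```

>>> carry_out(
  increments=[
    [[0,0,0],0],
    [[0,0,0],0],
    [[0,0,0],0],
    [[0,0,0],0],
    [[0,0,0],0],
    [[0,0,0],0],
    [[0,0,0],0],
  ],
  claw=0.01,
)

```text
time_s: 42.6
tool_pos: [0.5974, 0.3681, 0.0151]
tool_rot: [130.0, 90.0, 28.9]
force: [0.1, 1.2, 2.4]
opening: 0.0234
```

>>> carry_out(
  increments=[
    [[-0.005,0,0],0],
    [[-0.01,0,0],0],
    [[-0.03,0,0],0],
    [[-0.045,0,0],0],
    [[-0.045,0,0],0],
    [[-0.045,0,0],0],
    [[-0.045,0,0],0],
    [[0,0,0],0],
  ],
)

```text
time_s: 43.4
tool_pos: [0.6007, 0.3697, 0.2507]
tool_rot: [126.5, 89.1, 25.3]
force: [1.2, 0.2, -0.3]
opening: 0.0233
```

Run:
```python
from sinks import *
s=r.sense(); print(s['tool_pos'],s['force'],s['opening'])
t=f2w(.003,.045); print(t); go(*t,.24)
```

```text
[0.60068191 0.36971111 0.25071352] [ 1.204081    0.16240868 -0.28683973] 0.0232703130925142
[0.5994441 0.0152505]
roll -0.120 rad  shift x 10.7 y 25.2 z 353.6 mm
```

>>> carry_out(
  increments=[
    [[0,0,0],-0.12],
    [[0,0.003,0.025],0],
    [[0,0.003,0.04],0],
    [[0,0.003,0.04],0],
    [[0,0.003,0.04],0],
    [[0,0.003,0.04],0],
    [[0,0.003,0.04],0],
    [[0,0.003,0.04],0],
  ],
)

```text
time_s: 44.2
tool_pos: [0.5977, 0.1006, 0.2394]
tool_rot: [-84.1, 90.0, -178.4]
force: [0.2, 0.1, -1.4]
opening: 0.0233
```

>>> carry_out(
  increments=[
    [[0,0.003,0.04],0],
    [[0,0.002,0.03],0],
    [[0,0.002,0.018],0],
    [[0,0,0],0],
    [[0,0,0],0],
    [[0,0,0],0],
  ],
)

```text
time_s: 44.8
tool_pos: [0.5987, 0.0148, 0.2396]
tool_rot: [-131.2, 90.0, 134.6]
force: [-0.5, 0.3, -1.5]
opening: 0.0231
```

Run:
```python
from sinks import *
s=r.sense(); print(s['tool_pos'],s['force'],s['opening'],w2f(s['tool_pos']))
shot('wrist','w17')
go(*f2w(.002,.045),.09)
```

```text
[0.59870641 0.01478351 0.2396079 ] [-0.49037263  0.28331085 -1.54327977] 0.023107798989169773 [0.00229904 0.04447748]
roll 0.002 rad  shift x 149.7 y -0.3 z -0.3 mm
```

View pics/w17.png

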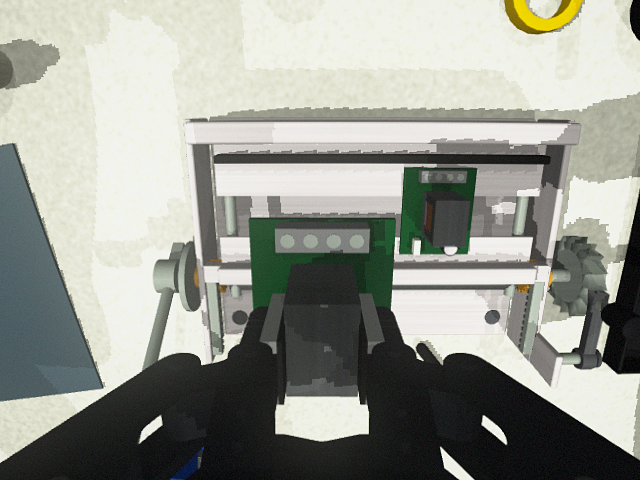

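Run:
```python
from sinks import *
z=np.load('w17.npz')
X=plane('wrist',[(250,220),(322,219),(395,219)],.2306,z['P']); print([ (w2f(x)*1000).round(1) for x in X], (w2f(r.sense()['tool_pos'])*1000).round(1))
```

```text
[array([37.6, 71.8]), array([38. , 44.4]), array([38.1, 16.6])] [ 2.3 44.7]
```

>>> carry_out(
  increments=[
    [[0.03,-0.0015,0],0],
    [[0.03,0,0],0],
    [[0.03,0,0],0],
    [[0.03,0,0],0],
    [[0.015,0,0],0],
    [[0.01,0,0],0],
    [[0.01,0,0],0],
    [[0,0,0],0],
  ],
)

```text
time_s: 45.65
tool_pos: [0.5973, 0.0142, 0.0843]
tool_rot: [-93.0, 90.0, 172.7]
force: [-1.0, 0.3, -1.4]
opening: 0.0233
```

>>> carry_out(
  increments=[
    [[0.003,0,0],0],
    [[0.003,0,0],0],
    [[0,0,0],0],
  ],
)

```text
time_s: 45.95
tool_pos: [0.5977, 0.0139, 0.0791]
tool_rot: [88.3, 90.0, -6.0]
force: [-0.4, -0.4, -1.6]
opening: 0.0231
```

>>> carry_out(
  increments=[
    [[0.0015,0,0],0],
    [[0.0,0,0],0],
    [[0,0,0],0],
  ],
)

```text
time_s: 46.25
tool_pos: [0.5976, 0.0139, 0.0775]
tool_rot: [85.7, 90.0, -8.6]
force: [0.3, 0.1, -0.7]
opening: 0.0231
```

>>> carry_out(
  increments=[
    [[0.001,0,0],0],
    [[0.0,0,0],0],
    [[0,0,0],0],
  ],
)

```text
time_s: 46.55
tool_pos: [0.5974, 0.014, 0.0763]
tool_rot: [-92.1, 90.0, 173.6]
force: [0.3, 0.1, -1.9]
opening: 0.0235
```

>>> carry_out(
  increments=[
    [[0.001,0,0],0],
    [[0.0,0,0],0],
    [[0,0,0],0],
  ],
)

```text
time_s: 46.85
tool_pos: [0.5974, 0.014, 0.0752]
tool_rot: [-101.2, 90.0, 164.6]
force: [0.9, -0.4, -1.7]
opening: 0.0235
```

>>> carry_out(
  increments=[
    [[0.001,0,0],0],
    [[0.0,0,0],0],
    [[0,0,0],0],
  ],
)

```text
time_s: 47.15
tool_pos: [0.5974, 0.014, 0.0742]
tool_rot: [-110.0, 90.0, 155.7]
force: [0.4, 0.0, -1.5]
opening: 0.0232
```

>>> carry_out(
  increments=[
    [[0.001,0,0],0],
    [[0.0,0,0],0],
    [[0,0,0],0],
  ],
)

```text
time_s: 47.45
tool_pos: [0.5976, 0.0139, 0.074]
tool_rot: [79.0, 90.0, -15.3]
force: [-4.2, -0.1, 5.3]
opening: 0.0235
```

>>> carry_out(
  increments=[
    [[0,0,0],0],
    [[0,0,0],0],
    [[0,0,0],0],
    [[-0.02,0,0],0],
    [[-0.045,0,0],0],
    [[-0.05,0,0],0],
    [[-0.05,0,0],0],
    [[-0.01,0,0],0],
  ],
  claw=0.045,
)

```text
time_s: 48.25
tool_pos: [0.601, 0.0137, 0.2564]
tool_rot: [88.2, 89.3, -6.1]
force: [-0.5, -0.0, 1.1]
opening: 0.0452
```

Run:
```python
from sinks import *
tops(.101,name='w18')
z=np.load('t3.npz'); W=cloud('top',z['d']); p=z['p']
M=((W[...,2]>.15)&(W[...,2]<.2)).astype(np.uint8); M[:,:205]=0; M[:,245:]=0; M[:270]=0; M[310:]=0
X=W[M>0]; print(M.sum(),X.mean(0),X.min(0),X.max(0),w2f(X.mean(0)))
# highest line
vv,uu=np.nonzero(M); P=plane('top',np.c_[uu,vv],.172); print(cv2.minAreaRect((P[:,:2]*1000).astype(np.float32)))
print(f2w(-.148,.178))
```

```text
48.25 [0.601  0.0137 0.2564] F [-0.5 -0.   1.1]
px [321. 223.] world [598.5  13.9] size [23.5 34.7] long yaw -4.2 frame [ 2.2 43.6]
px [441. 223.] world [592.  -75.6] size [24.8 34.8] long yaw -4.2 frame [  2.4 -46.1]
295 [0.4579536  0.15830182 0.17418099] [0.44412751 0.13898891 0.15030307] [0.47582862 0.17927452 0.18292177] [-0.14875178  0.17710785]
((460.6557312011719, 158.38125610351562), (41.77964782714844, 30.746334075927734), 85.93928527832031)
[0.4587754 0.1591276]
```

View pics/w18.png

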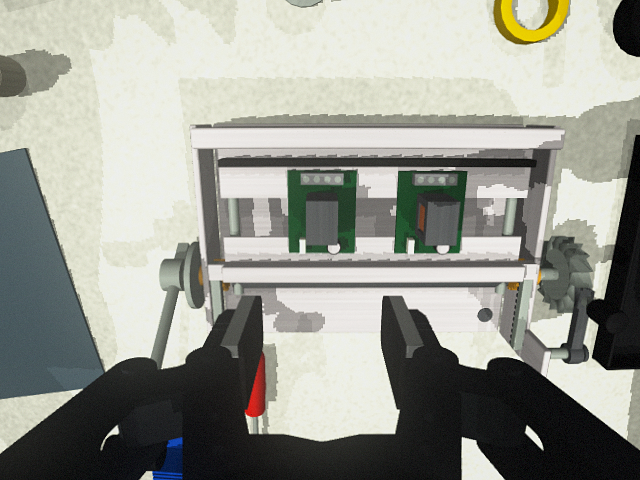

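Run:
```python
from sinks import *
print(r.sense()['tool_pos']); t=f2w(-.185,.177); print(t); go(*t,.25)
```

```text
[0.60055205 0.01368033 0.25506254]
[0.4218045 0.1608869]
roll 0.001 rad  shift x 5.1 y -189.2 z -133.5 mm
```

>>> carry_out(
  increments=[
    [[0,-0.02,-0.01],0],
    [[0,-0.025,-0.018],0],
    [[0,-0.025,-0.018],0],
    [[0,-0.025,-0.018],0],
    [[0,-0.025,-0.018],0],
    [[0,-0.025,-0.018],0],
    [[0,-0.025,-0.018],0],
    [[0,-0.019,-0.015],0],
  ],
  claw=0.0,
)

```text
time_s: 49.1
tool_pos: [0.4167, 0.1613, 0.2462]
tool_rot: [-79.6, 89.8, -173.8]
force: [0.6, -1.3, 0.3]
opening: -0.0001
```

>>> carry_out(
  increments=[
    [[0.0,0,0],0],
    [[0,0,0],0],
    [[0,0,0],0],
  ],
)

```text
time_s: 49.4
tool_pos: [0.4191, 0.1601, 0.2475]
tool_rot: [-54.2, 89.9, -148.5]
force: [-0.3, -0.6, -0.3]
opening: 0.0001
```

Run:
```python
from sinks import *
s=r.sense(); print(s['tool_pos'],s['opening'])
p,d,P=shot('wrist','w19'); W=cloud('wrist',d,P)
M=(W[...,2]>.15)&(W[...,2]<.19)&(W[...,0]<.50)&(W[...,0]>.43)&(abs(W[...,1]-.16)<.06)
if M.sum(): X=W[M]; print(M.sum(),X.mean(0),X.min(0),X.max(0))
shot('side','s2')
t=f2w(-.185,.177); go(*t,.157)
```

```text
[0.41907625 0.16007769 0.24753845] 0.0001326516345349306
3437 [0.45853345 0.15861317 0.17356639] [0.44342901 0.13838503 0.15003941] [0.474231   0.17907001 0.17937356]
roll -0.001 rad  shift x 90.8 y 2.4 z -1.1 mm
```

View pics/w19.png

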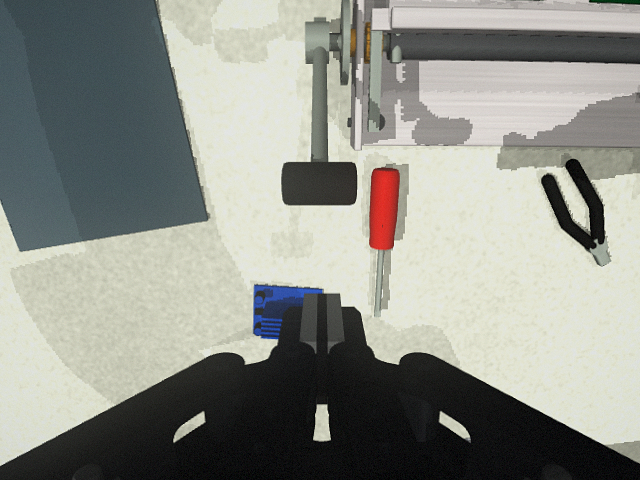

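View pics/s2.png

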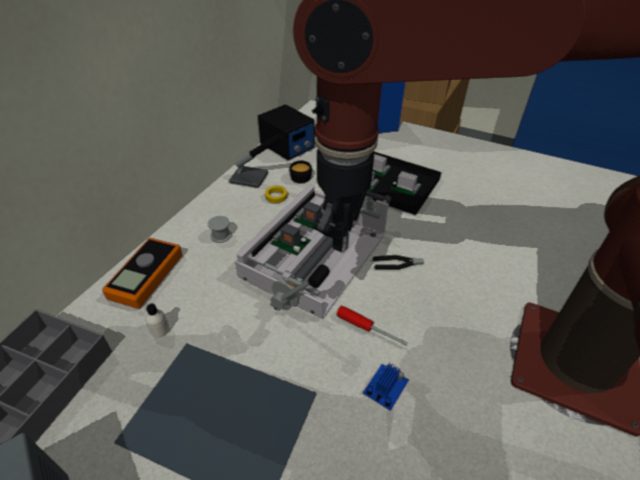

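>>> carry_out(
  increments=[
    [[0.03,0.002,0],0],
    [[0.03,0,0],0],
    [[0.02,0,0],0],
    [[0.01,0,0],0],
    [[0,0,0],0],
    [[0,0.005,0],0],
    [[0,0.005,0],0],
    [[0,0,0],0],
  ],
)

```text
time_s: 50.3
tool_pos: [0.4326, 0.1597, 0.1597]
tool_rot: [103.1, 89.8, 8.8]
force: [0.4, -0.2, -0.3]
opening: -0.0
```

Run:
```python
from sinks import *
s=r.sense(); print(s['tool_pos'],s['force'],w2f(s['tool_pos']))
```

```text
[0.43255305 0.15974969 0.15972959] [ 0.35339062 -0.17906665 -0.29483339] [-0.17418907  0.17665933]
```

>>> carry_out(
  increments=[
    [[-0.0034,0.0073,0],0],
    [[-0.0036,0.0073,0],0],
    [[-0.0036,0.0073,0],0],
    [[-0.0036,0.0073,0],0],
    [[-0.003,0.008,0],0],
    [[-0.003,0.008,0],0],
    [[-0.0025,0.008,0],0],
    [[-0.002,0.008,0],0],
  ],
)

```text
time_s: 51.1
tool_pos: [0.4914, 0.1555, 0.184]
tool_rot: [-97.6, 89.9, 168.2]
force: [-6.1, 1.1, 4.0]
opening: 0.0001
```

Run:
```python
from sinks import *
s=r.sense(); print(s['tool_pos'],s['force'],w2f(s['tool_pos']))
p,d,P=shot('wrist','w20')
```

```text
[0.49135364 0.15551378 0.1839899 ] [-6.14179566  1.08983952  3.97418261] [-0.11523754  0.17681592]
```

View pics/w20.png

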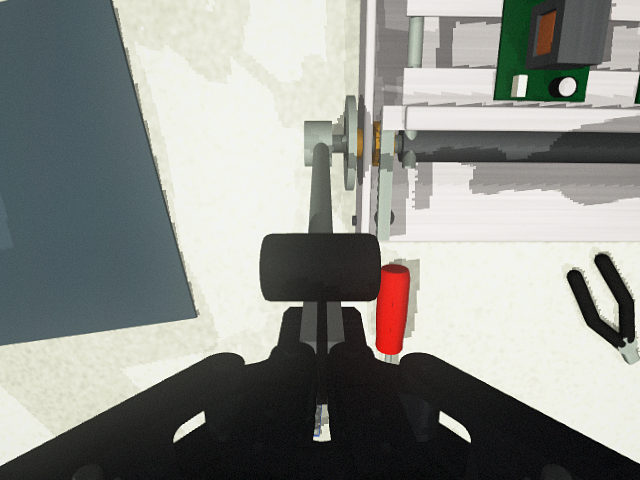

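>>> carry_out(
  increments=[
    [[-0.002,0.0083,0],0],
    [[-0.0015,0.0083,0],0],
    [[-0.0008,0.0083,0],0],
    [[-0.0003,0.0083,0],0],
    [[0.0,0.008,0],0],
    [[0.0005,0.008,0],0],
    [[0.001,0.008,0],0],
    [[0.001,0.008,0],0],
  ],
)

```text
time_s: 51.95
tool_pos: [0.5574, 0.1504, 0.185]
tool_rot: [-141.6, 90.0, 124.2]
force: [-3.8, 0.8, 2.9]
opening: -0.0001
```

Run:
```python
from sinks import *
s=r.sense(); print(s['tool_pos'],s['force'],w2f(s['tool_pos']))
p,d,P=shot('wrist','w21')
```

```text
[0.55738868 0.15037632 0.18503182] [-3.80782564  0.75787893  2.86992502] [-0.04900467  0.17661245]
```

View pics/w21.png

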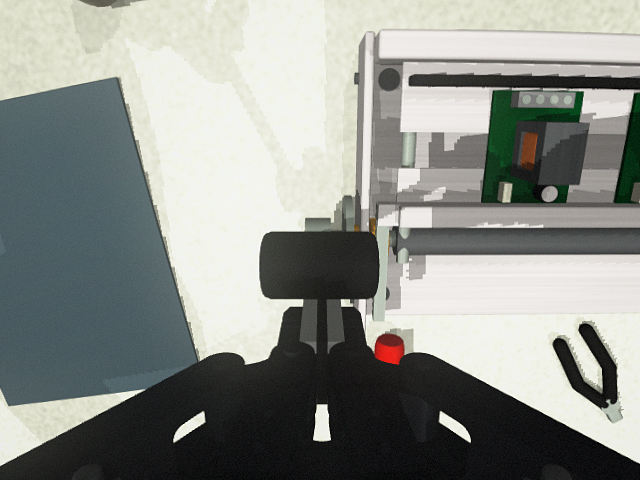

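>>> carry_out(
  increments=[
    [[0.0018,0.0078,0],0],
    [[0.0022,0.0078,0],0],
    [[0.0026,0.0078,0],0],
    [[0.003,0.0078,0],0],
    [[0.003,0.006,0],0],
    [[0.0032,0.006,0],0],
    [[0.0035,0.006,0],0],
    [[0,0,0],0],
  ],
)

```text
time_s: 52.8
tool_pos: [0.6064, 0.1465, 0.1649]
tool_rot: [-65.3, 90.0, -159.6]
force: [-3.4, -0.2, 2.1]
opening: 0.0
```

Run:
```python
from sinks import *
s=r.sense(); print(s['tool_pos'],s['force'],w2f(s['tool_pos']))
p,d,P=shot('wrist','w22')
```

```text
[0.60640543 0.14645242 0.16492535] [-3.35424799 -0.15282434  2.10772317] [1.67165038e-04 1.76351286e-01]
```

View pics/w22.png

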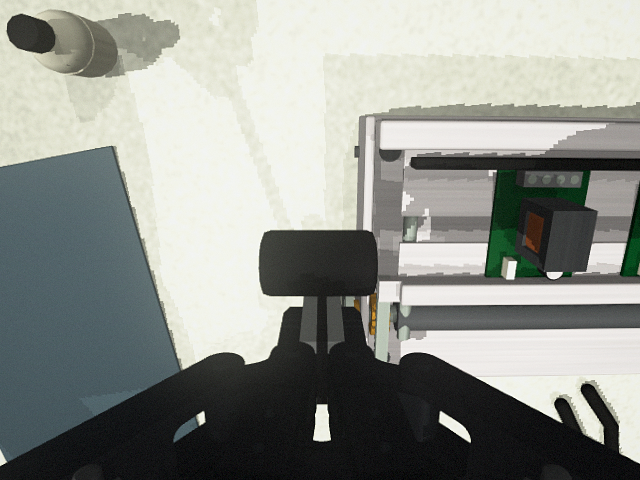

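>>> carry_out(
  increments=[
    [[0.0014,0.002,0],0],
    [[0.0014,0.002,0],0],
    [[0.0014,0.002,0],0],
    [[0,0,0],0],
  ],
)

```text
time_s: 53.25
tool_pos: [0.6119, 0.1461, 0.1615]
tool_rot: [-44.5, 90.0, -138.8]
force: [-3.8, -1.2, 2.5]
opening: 0.0
```

>>> carry_out(
  increments=[
    [[0.001,0.0015,0],0],
    [[0.001,0.0015,0],0],
    [[0,0,0],0],
  ],
)

```text
time_s: 53.55
tool_pos: [0.6123, 0.1465, 0.1599]
tool_rot: [-88.2, 89.6, 177.6]
force: [-16.3, -0.6, 11.8]
opening: 0.0003
```

Run:
```python
from sinks import *
s=r.sense(); print(s['tool_pos'],s['force'],w2f(s['tool_pos']))
```

```text
[0.61228347 0.1465269  0.15993718] [-16.34643706  -0.56057091  11.75100389] [0.0060232  0.17686347]
```

>>> carry_out(
  increments=[
    [[0.0005,0.001,0],0],
    [[0,0,0],0],
    [[0,0,0],0],
  ],
)

```text
time_s: 53.85
tool_pos: [0.6124, 0.1466, 0.1598]
tool_rot: [-86.9, 89.5, 178.9]
force: [-21.3, -0.3, 14.4]
opening: -0.0
```

```bash
python3 rail.py
python3 - <<'E'
from sinks import *
s=r.sense(); print(s['tool_pos'],s['force'],w2f(s['tool_pos']))
p,d,P=shot('wrist','w23')
E
```

```text
[ 257  183  141   19 1104] [0.06389665 0.00082319]
[256 226 137  22 944] [-0.03067044  0.00021186]
[0.61238157 0.14656947 0.15978663] [-20.62067547  -0.34517685  14.00171457] [0.00611786 0.17691323]
```

View pics/w23.png

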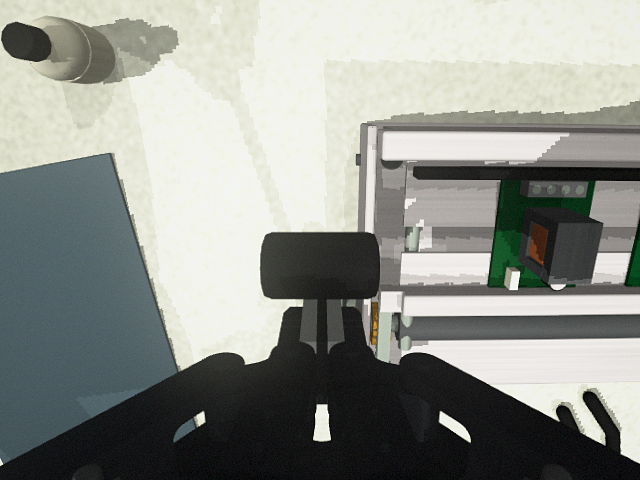

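>>> carry_out(
  increments=[
    [[-0.002,-0.004,0],0],
    [[-0.003,-0.006,0],0],
    [[-0.0035,-0.006,0],0],
    [[-0.0032,-0.006,0],0],
    [[-0.003,-0.0075,0],0],
    [[-0.003,-0.0078,0],0],
    [[-0.0026,-0.0078,0],0],
    [[-0.0022,-0.0078,0],0],
  ],
)

```text
time_s: 54.75
tool_pos: [0.5626, 0.1499, 0.182]
tool_rot: [95.2, 90.0, 1.0]
force: [-1.7, 0.4, -1.4]
opening: 0.0003
```

>>> carry_out(
  increments=[
    [[-0.0018,-0.0078,0],0],
    [[-0.001,-0.008,0],0],
    [[-0.001,-0.008,0],0],
    [[-0.0005,-0.008,0],0],
    [[0,-0.008,0],0],
    [[0.0003,-0.0083,0],0],
    [[0.0008,-0.0083,0],0],
    [[0.0015,-0.0083,0],0],
  ],
)

```text
time_s: 55.55
tool_pos: [0.498, 0.1547, 0.1832]
tool_rot: [119.0, 90.0, 24.8]
force: [-1.0, 0.2, -1.0]
opening: 0.0002
```

```bash
python3 rail.py
python3 - <<'E'
from sinks import *
s=r.sense(); print(s['tool_pos'],s['force'],w2f(s['tool_pos']))
E
```

```text
[ 257  183  141   18 1112] [0.06378147 0.00071565]
[256 230 136  17 879] [-0.03204505  0.00196712]
[0.49638543 0.15485675 0.18271438] [-4.97016917  0.55410886 -0.28215148] [-0.1101709  0.1765356]
```

>>> carry_out(
  increments=[
    [[0.002,-0.008,0],0],
    [[0.002,-0.008,0],0],
    [[0.003,-0.008,0],0],
    [[0.003,-0.008,0],0],
    [[0.0036,-0.0073,0],0],
    [[0.0036,-0.0073,0],0],
    [[0.0036,-0.0073,0],0],
    [[0.003,-0.0073,0],0],
  ],
)

```text
time_s: 56.4
tool_pos: [0.4369, 0.1592, 0.1591]
tool_rot: [-83.7, 90.0, -177.9]
force: [-1.9, 0.5, -1.0]
opening: 0.0
```

>>> carry_out(
  increments=[
    [[0,-0.01,0],0],
    [[0,-0.01,0],0],
    [[-0.03,-0.005,0],0],
    [[-0.03,0,0],0],
    [[-0.03,0,0],0],
    [[0,0,0],0],
    [[0,0,0],0],
  ],
)

```text
time_s: 57.1
tool_pos: [0.413, 0.1612, 0.2505]
tool_rot: [104.8, 89.8, 10.5]
force: [-0.5, 0.0, -0.2]
opening: -0.0001
```

```bash
python3 rail.py
python3 - <<'E'
from sinks import *
s=r.sense(); print(s['time_s'],s['tool_pos'],s['force'],w2f(s['tool_pos']))
p=np.load('trail.npz')['p']; cv2.imwrite('pics/t5.png',p[:,:,::-1]); cv2.imwrite('pics/t5c.png',cv2.resize(p[170:310,200:450],(800,448),interpolation=cv2.INTER_CUBIC)[:,:,::-1])
p,d,P=shot('side','s3'); cv2.imwrite('pics/s3c.png',cv2.resize(p[170:330,230:430],(750,600),interpolation=cv2.INTER_CUBIC)[:,:,::-1])
E
```

```text
[ 257  183  141   19 1119] [0.06374942 0.00070947]
[256 229 137  18 928] [-0.03188427  0.00065841]
57.15 [0.41231365 0.16103317 0.24924212] [-0.11429897 -0.63491473 -0.40976807] [-0.19446742  0.17643138]
```

View pics/t5.png

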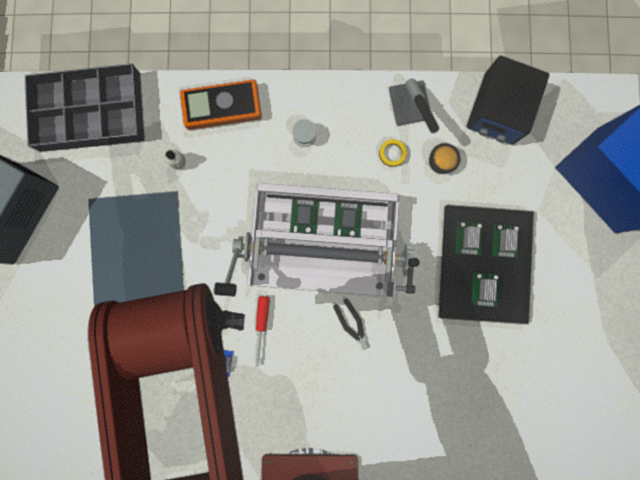

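View pics/s3c.png

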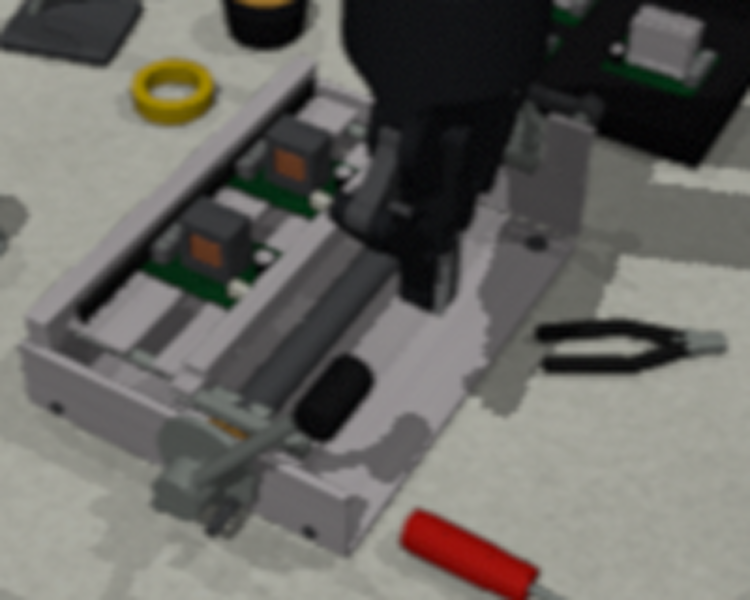

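>>> carry_out(
  increments=[
    [[0,0.02,0.015],0],
    [[0,0.025,0.025],0],
    [[0,0.025,0.025],0],
    [[0,0.025,0.025],0],
    [[0,0.02,0.025],0],
    [[0,0.01,0.025],0],
    [[0,0,0.025],0],
    [[0,0,0.01],0],
  ],
)

```text
time_s: 58.0
tool_pos: [0.5235, -0.0245, 0.2476]
tool_rot: [-88.7, 89.8, 177.0]
force: [-0.0, 0.2, 0.3]
opening: 0.0004
```

>>> carry_out(
  increments=[
    [[0,0,0],0],
    [[0,0,0],0],
    [[0,0,0],0],
  ],
)

```text
time_s: 58.3
tool_pos: [0.5242, -0.0216, 0.2494]
tool_rot: [-157.0, 90.0, 108.8]
force: [0.1, 0.3, 0.2]
opening: -0.0001
```

```bash
python3 rail.py
python3 - <<'E'
from sinks import *
tops(.101,name='w24')
z=np.load('w24.npz'); W=cloud('wrist',z['d'],z['P']); p=z['p']; hsv=cv2.cvtColor(p,cv2.COLOR_RGB2HSV)
g=(hsv[...,0]>55)&(hsv[...,0]<90)&(hsv[...,1]>120)&(W[...,2]<.08)&(W[...,2]>.04)
for y0 in (.045,-.045):
    F=(W[...,:2]-O)@np.c_[FX,FY]; m=g&(abs(F[...,1]-y0)<.035); A=np.c_[F[m],np.ones(m.sum())]; c=np.linalg.lstsq(A,W[m][:,2],rcond=None)[0]; print(m.sum(),F[m].min(0),F[m].max(0),'z',np.median(W[m][:,2]),'slope deg',np.degrees(c[:2]))
M=(W[...,2]>.105)&(W[...,2]<.140)&(W[...,0]>.48)&(W[...,0]<.54)&(W[...,1]<-.18)&(W[...,1]>-.23)
print('knob',M.sum(),W[M].max(0) if M.sum() else None, W[M].mean(0) if M.sum() else None)
E
```

```text
[257 183  22   9 160] [0.0641275  0.12381937]
[297 186 101  16 638] [ 0.06495204 -0.05787022]
58.35 [ 0.5242 -0.0216  0.2495] F [-0.9  0.   0.3]
px [261. 107.] world [605.6  13.6] size [24.2 33.6] long yaw -5.4 frame [ 9.3 43.8]
px [394. 107.] world [599.2 -76.5] size [24.7 33.2] long yaw -3.8 frame [  9.6 -46.5]
1455 [-0.02481883  0.01616942] [0.04393523 0.07162565] z 0.06542539921651352 slope deg [ 0.09283819 -0.0987272 ]
2590 [-0.02526748 -0.07436857] [ 0.04412954 -0.0185936 ] z 0.06531323391932495 slope deg [0.08636871 0.0839581 ]
knob 991 [ 0.52048444 -0.19376161  0.12761106] [ 0.51235875 -0.20072657  0.12069905]
```

View pics/w24.png

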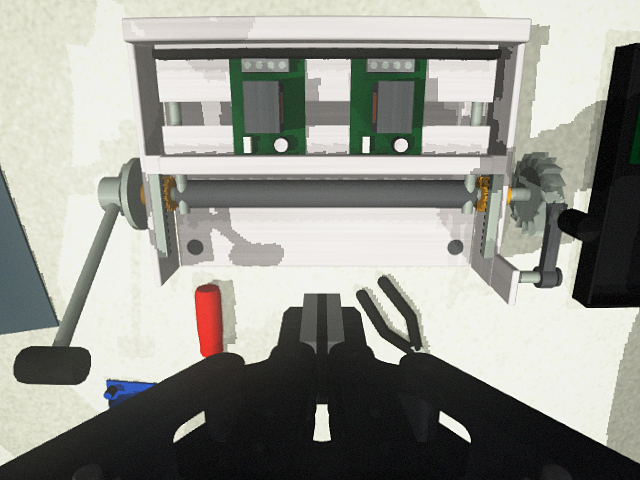

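All checks agree: the boards are level at z 65 mm, clamped at x ≈ +9.5 mm, the pawl is down and the lever is at rest. Handing in.

```bash
python3 -c "
from bench import r
print(r.close_job())"
```

```text
the job is handed in; nothing more can be done
None
```

The job is done and handed in at about 58 s of the 210 s allowed.

- **Opening the frame:** I lifted the pawl by its knob until the rail had drawn back 15.7 mm, which is fully open. I then lowered the pawl back into the teeth.
- **Finished boards:** All three amplifier boards are in the black tray. I lowered each one until I felt contact before letting go, and afterwards all three lay flat.
- **Transformer boards:** There were two on the mat. One had been knocked aside during the run, so I measured its position again before picking it up. Both are in the frame with their long side across from rail to rail.
- **Clamping:** I pushed the lever to its stop, where it pressed back with about 25 N in total, and followed it back to rest.

**Last checks**
- **Rail:** It is shut. Its middle is at about -32 mm, the same as at the start. In the final picture the arm hid the near rail, so that reading comes from just before.
- **Clamped boards:** Their middles are at about +9.5 mm in the frame. Their tops are at 65 mm and level to about 0.1°.
- **Pawl and lever:** The knob top is at its lowered height and the lever is at rest.
- **Tools, supplies and the blue look-alike:** I touched none of them. They looked unmoved in the pictures, but I did not measure them. In the last overhead picture the arm partly hid the look-alike.

Two early measurements disagreed slightly: the top and wrist cameras put the knob about 3 mm apart, and I used a close wrist view to settle it. No check failed.

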